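Tip the lock plugs out of the two-bay tray

TASK

Lift the two-bay tray out of its wooden stall (the swivelling tab in its middle is there for that), set it down in the middle of the plywood board and let go. Then take hold of it anew by one of its side ears and tip the two lock plugs out into the khaki tin, while both keys stay in their own bay. Finally stand the tray upright on the middle of the board again and let go; do not disturb the lock case, the torch or the file.

Things in the scene. Friction and masses are not known exactly. Their poses are not given: they have to be found in the camera images.
- tray: Loose two-bay sheet-metal tray, 0.22 kg empty (0.42 with parts), 198 mm long (x), 132 wide (y) over the ears. Origin: centre of its underside, z up. The +x bay holds the two plugs, the -x bay the two keys. Side walls at y = +/-62 mm, 45 mm high; mid-way on each stands a dark steel ear, an upright plate 60 mm along x, 8 mm thick, its top 105 mm above the underside. Starts in the stall.
- divider (a point): Middle of the top edge of the 6 mm wall that parts the two bays (tray x = 0), 60 mm above the tray's underside. It holds the keys in while the tray is tipped +x end down, up to about 80 degrees.
- lip (a point): Middle of the plug bay's open end, tray x = +99 mm, 19 mm above the underside. Floor 4 mm thick, flat to x = 61 mm, then a 22 degree ramp up to this lip; the -x end is alike. The plugs slide out over the lip once the tray is tipped about 65 degrees, +x end down.
- ear_left: The tray's +y ear, fixed to it. Its origin is the grasp point: 88 mm above the underside, 17 mm below the ear's top, at x = 0, y = +62 mm of the tray. Pinch the ear along the tray's y, 8 mm wide; the tool may be leaned up to 45 degrees towards either end of the tray. There are 48 mm free between ear and tab.
- ear_right: The same for the tray's -y ear (y = -62 mm).
- tab (a joint): Swivel of the tab about the tray's y, on the divider, 62 mm above the tray's underside: rad, 0 = upright, positive leans it to the tray's +x, range +/-1.2. It turns easily (0.035 N m of friction): a tray lifted by the tab hangs about level and cannot be tipped by it. The tab stays where it is put.
- tab_grip (a point): Grasp point of the pale wooden tab, 40 mm above its swivel and 15 mm below its top end. The tab is a flat strip, 10 mm thick along the tray's x and 28 mm wide along y, and rises to 55 mm above the swivel. Pinch it along the tray's x, from above.
- plug_a: Chrome lock plug, a 64 mm long cylinder of 24 mm diameter with a square 24 mm end plate, about 60 g. Origin under its middle; its length is its y. Starts in the tray's +x bay.
- plug_b: A second plug, the same as plug_a, in the same bay.
- key_a: Flat brass mailbox key, 74 mm long (its y), 24 mm wide at the bow, 4 mm thick, 40 g. Origin on its underside, near its middle. In the tray's -x bay, where it stays.
- key_b: A second key, the same as key_a, in the same bay.
- stall: Fixed wooden stall, left or right on the bench, in which the tray starts, axes parallel. Base 200 (x) by 176 (y) mm, 10 thick; two upright cheeks at y = +/-82 mm, 12 mm thick, 130 long in x, tops 122 mm above the bench. They stand 10 mm outside the ears, which cannot be pinched there: lift the tray straight up until its underside clears the cheeks. Origin: centre of its underside.
- board: Fixed plywood board on the bench, 200 (x) by 220 (y) mm, 12 mm thick, in the middle of the bench between stall and tin. Origin: centre of its underside.
- tin: Fixed khaki-painted open tin, 190 (x) by 140 (y) mm outside, 60 mm high, walls 4 mm, left or right of the board, on the side where the stall is not. Origin: centre of its underside; one of its long (190 mm) sides faces the board.
- lockcase: Brass lock case, 125 by 70 mm, 57 mm high, loose, on the bench behind the board as seen from the robot. Origin on its underside.
- torch: Orange plastic torch, 160 mm long (x), 52 mm high, loose, lying on the left towards the far edge. Origin under its middle.
- file: Round steel file with wooden handle, 220 mm long (x), 26 mm high, loose, lying on the right towards the far edge. Origin under its middle.

How it is judged:
On the way, in this order (a step that is already met when the one before it is completed fails the run):
1. The tray stands on the board with its parts in, let go (horizontal distance between tray and board below 0.06 m and z of tray in the frame of board below 0.018 m and angle between tray's own z axis and vertical below 0.1 rad and linear speed of tray below 0.03 m/s and contact force between tray and the fingers below 0.1 N and x of plug_a in the frame of tray between 0.003 and 0.11 m and y of plug_a in the frame of tray between -0.062 and 0.062 m and z of plug_a in the frame of tray between -0.005 and 0.06 m and x of plug_b in the frame of tray between 0.003 and 0.11 m and y of plug_b in the frame of tray between -0.062 and 0.062 m and z of plug_b in the frame of tray between -0.005 and 0.06 m), for 0.2 s.
2. The tray is tipped by more than 40 degrees over the tin, held by an ear (horizontal distance between tray and tin below 0.22 m and angle between tray's own z axis and vertical above 0.7 rad and contact force between any of ear_left, ear_right and the fingers above 1 N), for 0.1 s.
3. Both plugs lie in the tin (x of plug_a in the frame of tin between -0.095 and 0.095 m and y of plug_a in the frame of tin between -0.07 and 0.07 m and height (world z) of each of plug_a, plug_b below 0.06 m and linear speed of each of plug_a, plug_b below 0.03 m/s and x of plug_b in the frame of tin between -0.095 and 0.095 m and y of plug_b in the frame of tin between -0.07 and 0.07 m), for 0.1 s.
At the end, for the whole second after the job is handed in: Both plugs lie still inside the tin below its rim, both keys lie in their own (-x) bay of the tray, and the tray stands upright (within 0.1 rad), flat on the board, its centre within 60 mm of the board's centre, at rest and let go (all of step 3 and horizontal distance between tray and board below 0.06 m and z of tray in the frame of board below 0.018 m and angle between tray's own z axis and vertical below 0.1 rad and linear speed of tray below 0.03 m/s and contact force between tray and the fingers below 0.1 N and x of key_a in the frame of tray between -0.1 and -0.003 m and y of key_a in the frame of tray between -0.062 and 0.062 m and z of key_a in the frame of tray between -0.005 and 0.06 m and x of key_b in the frame of tray between -0.1 and -0.003 m and y of key_b in the frame of tray between -0.062 and 0.062 m and z of key_b in the frame of tray between -0.005 and 0.06 m); the robot touches nothing.
It fails at once if A key leaves its bay (x of any of key_a, key_b in the frame of tray above 0.003 m or distance between any of key_a, key_b and tray above 0.14 m).
It fails at once if The lock case is moved by more than 30 mm (distance of lockcase from where it was at the start of the episode above 0.03 m).
It fails at once if The torch is moved by more than 30 mm (distance of torch from where it was at the start of the episode above 0.03 m).
It fails at once if The file is moved by more than 30 mm (distance of file from where it was at the start of the episode above 0.03 m).
It also fails if it takes over 69 s, if anything falls off the work surface, if the arm or the gripper's body presses on something with over 40 N, if the wrist force passes 120 N, or if a joint passes its speed limit or range.

ROBOT

A 7-joint arm with a two-finger parallel gripper is mounted at the origin on the work surface. World frame = base frame: x ahead of the robot, y to its left, z up, the work surface at z = 0. Lengths are in m, angles in rad, forces in N, time in s.
With the tool pointing down it reaches from about 0.425 to 0.875 m from the base axis. Payload 4.7 kg.
Tool frame: the origin (TCP) lies midway between the tips of the shut fingers; the grasp point (between the pads) lies 19 mm behind it; z points along the fingers, y is the line along which they close (so a half turn about z gives the same grasp; the last joint's range is limited). The gripper opens to 87 mm and grips with 3 to 60 N. Pads are 19 mm wide; open, the fingers measure 117 mm over their backs; the gripper's body (75 mm by 190 mm) begins 51 mm behind the grasp point.
Start: joints at [1.326, 0.321, -0.07, 1.45, 0.023, 1.371, -0.057], TCP at [0.166, -0.628, 0.223] pointing down, gripper open.
Joint ranges: [-2.86, 2.86], [-0.3, 2.09], [-1.38, 1.24], [0.06, 2.45], [-1.56, 4.7], [0.09, 2.05], [-2.69, 2.69]. Speed limits (rad/s): [2.57, 2.57, 3.14, 3.14, 3.14, 3.14, 3.14].

INTERFACE

Orientations are given as a rotation vector (axis times angle).
In Python, from bench import ctrl gives the robot as it stands.
- The arm moves only by the shell command python3 inch.py 'ROWS' [FORCE]. ROWS is one flat JSON list of numbers that holds 1 to 20 rows one after another, with no inner brackets; each row has 5 numbers: dx, dy, dz in m, then a turn about the tool's z in rad, then the opening from 0.0 (shut) to 1.0 (fully open); each row is the pose to reach, as a shift and turn from the pose commanded when the command began, along the tool's axes at that moment; what a row does not reach only later rows make up. A row lasts 1/10 s, in which the tool goes at most 0.05 m and 0.15 rad, less where a joint would pass 70% of its speed; a pose out of reach is approached as far as the arm can. The fingers move at their own pace and stop on an object; FORCE is the grip in N (left out, the last holds). Time passes only in rows, so rows that do not move let the fingers close. It prints the time, the measured TCP pose, the force, the opening and the grip force at its end. Input that does not fit is refused with a message, and nothing moves.
- ctrl.get_state(): the state, without advancing time (a new reading comes with each control period).
- ctrl.get_image(name): name is "scene" or "top" or "wrist"; returns the picture (480x640x3 uint8, red, green, blue); there is no depth.
- ctrl.camera_model(name): a dict with "vertical_fov" (degrees; the focal length in pixels is half the picture's height over the tangent of half this angle, whatever the lens; pixels are square), "cx", "cy" (the principal point, pixels), "rvec" (rotation vector, rad) and "tvec" (3), from world to camera coordinates, as OpenCV has them; the wrist camera has in their place "hand_eye" (4x4, takes a point from camera to tool coordinates, whose origin is the TCP and whose axes are the flange's). Camera axes: x right, y down, z forward; pixel columns grow to the right and rows downward; lengths in m; the calibration is good to about 2 mm. A picture is of the moment at which its call begins: read the wrist's pose just before it. camera_model takes no time and is no camera call.
- ctrl.close_job(): hands the job in; it is judged then, once.
The state is a dict: "time": time; "joint_positions": joint angles; "qd": joint speeds; "joint_torque": joint torques, N m; "position": TCP position; "tool_rot": TCP orientation; "ft_force": force on the tool from outside, world axes, zero at the start; "torque": the same for the moment, N m; "grip_width": opening from 0.0 (shut) to 1.0 (fully open); "grip_force": force on a finger pad.
Only numpy, scipy, OpenCV 4.12 (cv2) and the standard library are available. Lean on these libraries where they do the work, as an engineer would, in place of code of your own. Each camera call takes 0.05 s, during which the arm holds its last target. There are 200 camera calls.

## Working session

There is one attempt and no reset: what is moved stays moved. The work goes in short steps, Python scripts to look and compute and a shell command to move; the robot and the scene stay as the last step left them, time stands still between calls to the robot, and variables do not carry over. Pictures are saved under pics/ and viewed, at most 10 in all, crops included, and the job is handed in when it is done.

```bash
ls; mkdir -p pics; python3 - <<'E'
from bench import ctrl
import cv2
s=ctrl.get_state();print(s)
for n in("scene","top"):
    m=ctrl.camera_model(n);print(n,m)
    cv2.imwrite(f"pics/{n}0.png",ctrl.get_image(n)[:,:,::-1])
print(ctrl.camera_model("wrist"))
E
```

```text
bench.py
inch.py
pics
{'time': 0.0, 'joint_positions': array([ 1.32608662,  0.32182636, -0.07007567,  1.45167655,  0.02260607,
        1.37080461, -0.05689799]), 'qd': array([ 0.00052605,  0.00174776,  0.00072293, -0.00035639,  0.00089186,
       -0.00181644, -0.00106034]), 'joint_torque': array([ 6.79723507e-04, -4.91276479e+01, -4.03655414e-01, -3.12531602e+01,
       -6.39025401e-02,  4.37509152e-02,  1.93398964e-04]), 'position': array([ 0.16615544, -0.6278272 ,  0.22145849]), 'tool_rot': array([-3.11344107e+00, -4.05198395e-01,  5.57780945e-04]), 'ft_force': array([ 0.09064248, -0.03862179,  0.07141442]), 'torque': array([-0.00170287,  0.02796244, -0.03998001]), 'grip_force': 0.0, 'grip_width': 0.9969636423954724}
scene {'vertical_fov': 49.12654858669044, 'cx': 320.94842414443764, 'cy': 235.62446807251501, 'rvec': array([ 2.14702683,  0.6157873 , -0.30112817]), 'tvec': array([-0.50017299, -0.11147978,  1.25904484])}
top {'vertical_fov': 49.84944537718177, 'cx': 320.58139250503257, 'cy': 247.8643524792507, 'rvec': array([ 2.12347796, -2.13474198,  0.18195488]), 'tvec': array([-0.01042149,  0.60122907,  0.93217626])}
{'vertical_fov': 60.10281465877785, 'cx': 318.5004469361164, 'cy': 240.9656796080686, 'hand_eye': array([[-9.67855218e-04, -9.65373918e-01, -2.60868285e-01,
         7.09727237e-02],
       [ 9.99998861e-01, -6.32245572e-04, -1.37042619e-03,
         3.75436626e-04],
       [ 1.15804088e-03, -2.60869314e-01,  9.65373430e-01,
        -1.62018508e-01],
       [ 0.00000000e+00,  0.00000000e+00,  0.00000000e+00,
         1.00000000e+00]])}
```

View pics/scene0.png

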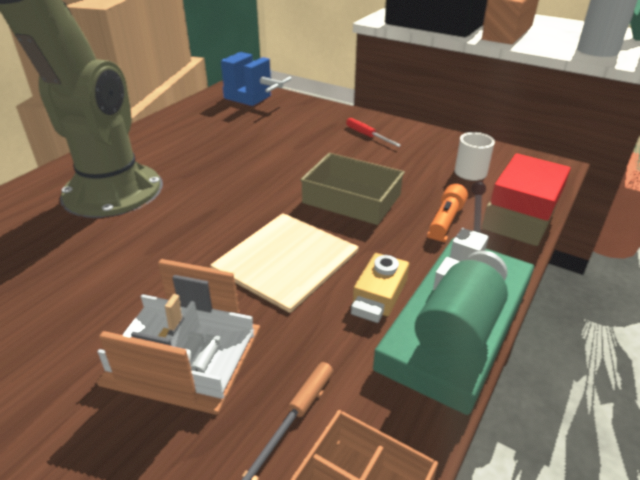

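View pics/top0.png

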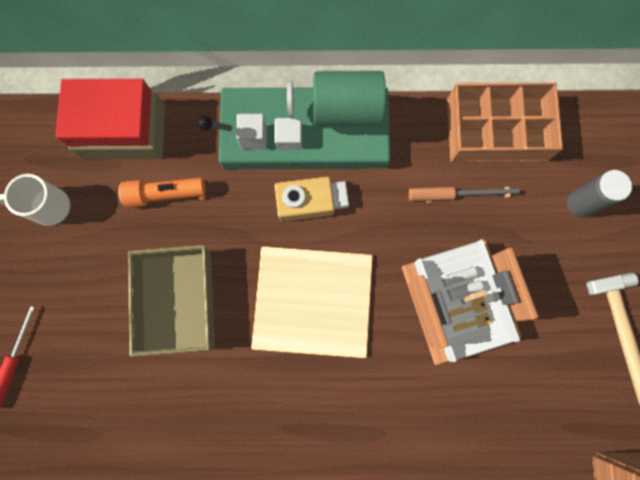

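The pictures show the stall with the tray on the right (top view, about (468,303); plugs on the far side), the board in the middle (312,302), and the tin on the left (170,300). The torch, lock case and file lie behind them. I'll enlarge the tray in both views.

```bash
python3 - <<'E'
import cv2
t=cv2.imread("pics/top0.png")[232:372,395:545];cv2.imwrite("pics/tc.png",cv2.resize(t,None,fx=4,fy=4,interpolation=2))
t=cv2.imread("pics/scene0.png")[252:412,92:272];cv2.imwrite("pics/sc.png",cv2.resize(t,None,fx=3.7,fy=3.7,interpolation=2))
E
```

```text
(no output)
```

View pics/tc.png

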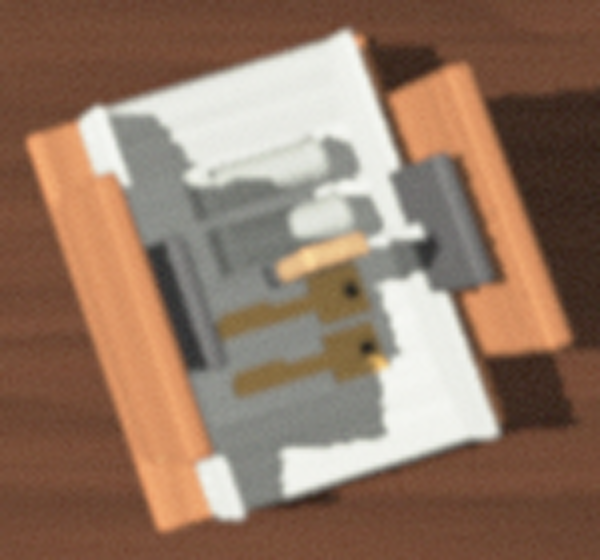

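View pics/sc.png

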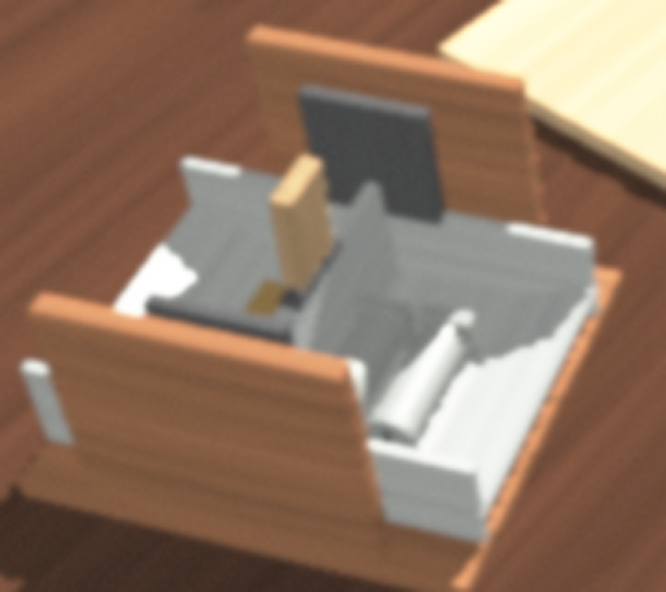

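Top crop: tab top face centred at (322,257), left ear top (202,301), right ear top (468,220). Scene crop: tab top (299,181), left ear top (367,98). I'll triangulate the tab and left ear, then get the board and tin at their known heights.

```bash
cat > h.py <<'E'
import numpy as np, cv2
from bench import ctrl
def cam(n):
    m=ctrl.camera_model(n);f=240/np.tan(np.radians(m["vertical_fov"]/2))
    if "rvec" in m: R=cv2.Rodrigues(m["rvec"])[0];t=m["tvec"]
    else:
        s=ctrl.get_state();T=np.eye(4);T[:3,:3]=cv2.Rodrigues(s["tool_rot"])[0];T[:3,3]=s["position"]
        C=np.linalg.inv(T@m["hand_eye"]);R,t=C[:3,:3],C[:3,3]
    return np.array([[f,0,m["cx"]],[0,f,m["cy"]],[0,0,1]]),R,t
def proj(c,p): K,R,t=c;q=K@(R@np.asarray(p,float)+t);return q[:2]/q[2]
def atz(c,u,z):
    K,R,t=c;d=R.T@np.linalg.inv(K)@[*u,1];o=-R.T@t;return o+d*(z-o[2])/d[2]
def tri(c1,u1,c2,u2):
    P=[K@np.c_[R,t] for K,R,t in(c1,c2)]
    X=cv2.triangulatePoints(*P,np.array(u1,float),np.array(u2,float)).ravel();X=X[:3]/X[3]
    return X,[np.round(proj(c,X)-u,1) for c,u in((c1,u1),(c2,u2))]
def tool(d): # world shift -> tool axes
    return cv2.Rodrigues(ctrl.get_state()["tool_rot"])[0].T@np.asarray(d,float)
E
python3 - <<'E'
from h import *
np.set_printoptions(precision=4,suppress=True)
T,S=cam("top"),cam("scene")
tc=lambda u,v:(395+(u+.5)/4-.5,232+(v+.5)/4-.5)
sc=lambda u,v:(92+(u+.5)/3.7-.5,252+(v+.5)/3.7-.5)
for n,a,b in[("tabtop",tc(322,257),sc(299,181)),("earL",tc(202,301),sc(367,98)),("cheekL+x",tc(28,138),sc(523,76)),("cheekL-x",tc(160,530),sc(258,27)),("tray+x-y wall",tc(350,32),sc(478,478))]:print(n,*tri(T,a,S,b))
print("earR",atz(T,tc(468,220),.115), "earL",atz(T,tc(202,301),.115))
print("tabtop z.13",atz(T,tc(322,257),.125))
for n,z,c in[("board",.012,[(261,248),(372,254),(366,357),(252,350)]),("tin",.06,[(128,250),(204,246),(212,350),(130,355)])]:
    p=np.array([atz(T,u,z) for u in c]);print(n,p[:,:2].tolist(),p.mean(0))
E
```

```text
tabtop [ 0.5029 -0.2822  0.1212] [array([-0.1, -0.1]), array([-0.1,  0. ])]
earL [ 0.4859 -0.2286  0.1173] [array([-1., -1.]), array([-1.5,  0. ])]
cheekL+x [ 0.5448 -0.1684  0.1153] [array([6.6, 6.5]), array([ 9.8, -1.2])]
cheekL-x [ 0.3902 -0.2072  0.0997] [array([-2.6, -2.4]), array([-3.5, -0.1])]
tray+x-y wall [ 0.617  -0.3205  0.0527] [array([-0.8, -0.9]), array([-1.5,  0.1])]
earR [ 0.5191 -0.3492  0.115 ] earL [ 0.4843 -0.2308  0.115 ]
tabtop z.13 [ 0.5024 -0.2812  0.125 ]
board [[0.6086367270800654, 0.10486259102056177], [0.5953348256107349, -0.11527290217248116], [0.39568286736160435, -0.0993646429697114], [0.40989803892454135, 0.11917068656371851]] [0.5024 0.0023 0.012 ]
tin [[0.5977643488991906, 0.35085589921055266], [0.6046460399574648, 0.20716665291912464], [0.4112573437922237, 0.18593361746062226], [0.40302437003042135, 0.33559941179188085]] [0.5042 0.2699 0.06  ]
```

```bash
python3 - <<'E'
from h import *
np.set_printoptions(precision=4,suppress=True)
T,S=cam("top"),cam("scene")
tc=lambda u,v:(395+(u+.5)/4-.5,232+(v+.5)/4-.5)
sc=lambda u,v:(92+(u+.5)/3.7-.5,252+(v+.5)/3.7-.5)
X,r=tri(T,tc(338,251),S,sc(299,181));print(X,r)
a=np.radians(16.4);c=np.array([.5017,-.290]);M=np.array([[np.cos(a),np.sin(a)],[-np.sin(a),np.cos(a)]])
print("tab in tray",M@(X[:2]-c))
s=ctrl.get_state();print(s["tool_rot"],cv2.Rodrigues(s["tool_rot"])[0])
E
```

```text
[ 0.5061 -0.2866  0.1265] [array([-0.8, -0.7]), array([-1.2,  0. ])]
tab in tray [0.0052 0.002 ]
[-3.1137 -0.4053  0.0006] [[ 0.9667  0.256  -0.0006]
 [ 0.256  -0.9667  0.0016]
 [-0.0001 -0.0017 -1.    ]]
```

```bash
python3 inch.py '[0.04, -0.023, 0, -0.13, 0.6, 0.08, -0.047, 0, -0.28, 0.6, 0.12, -0.07, 0, -0.43, 0.6, 0.16, -0.094, 0, -0.58, 0.6, 0.2, -0.117, 0, -0.73, 0.6, 0.24, -0.14, 0, -0.88, 0.6, 0.28, -0.164, 0, -1.03, 0.6, 0.32, -0.187, 0, -1.18, 0.6, 0.36, -0.21, 0, -1.33, 0.6, 0.395, -0.23, 0, -1.48, 0.6, 0.413, -0.241, 0, -1.6, 0.6, 0.413, -0.241, 0, -1.6, 0.6, 0.413, -0.241, 0, -1.6, 0.6]' 15
python3 - <<'E'
from h import *
s=ctrl.get_state();R=cv2.Rodrigues(s["tool_rot"])[0]
print(s["position"],np.degrees(np.arctan2(R[1,1],R[0,1])),tool([.504,-.289,.093]-s["position"]),s["joint_positions"])
cv2.imwrite("pics/w1.png",ctrl.get_image("wrist")[:,:,::-1]);c=cam("wrist")
for p in[(.504,-.289,.127),(.504,-.289,.112)]:print(proj(c,p))
E
```

```text
time: 1.4
position: [0.5034, -0.29, 0.2221]
tool_rot: [-1.881, -2.515, 0.001]
ft_force: [-0.6, 0.1, 0.0]
grip_width: 0.599
grip_force: 0.0
[ 0.50335719 -0.29000274  0.22206065] 16.4196873072357 [0.00075908 0.0010634  0.12905954] [ 0.93084958  0.21227502 -0.52307096  1.61341943  0.10888711  1.34596479
  0.67964318]
[321.96832361 240.98812201]
[321.8124453  235.21764247]
```

View pics/w1.png

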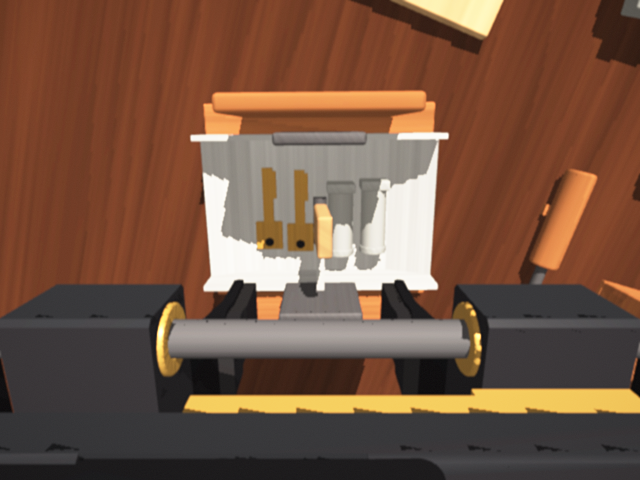

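The wrist view shows the tab top at about (324,245), against a predicted (322,241), with the jaws squarely aligned to the tray. I'll descend and pinch.

```bash
python3 inch.py '[0, 0, 0.04, 0, 0.6, 0, 0.001, 0.08, 0, 0.6, 0, 0.001, 0.11, 0, 0.6, 0, 0.001, 0.129, 0, 0.6, 0, 0.001, 0.129, 0, 0.6, 0, 0.001, 0.129, 0, 0, 0, 0.001, 0.129, 0, 0, 0, 0.001, 0.129, 0, 0, 0, 0.001, 0.129, 0, 0, 0, 0.001, 0.129, 0, 0, 0, 0.001, 0.129, 0, 0]' 30
```

```text
time: 2.55
position: [0.505, -0.2895, 0.0939]
tool_rot: [1.879, 2.517, -0.0]
ft_force: [1.8, -0.9, 0.0]
grip_width: 0.142
grip_force: 0.5
```

```bash
python3 inch.py '[0, 0, 0, 0, 0, 0, 0, 0, 0, 0, 0, 0, 0, 0, 0]' 30 && python3 inch.py '[0, 0, -0.01, 0, 0, 0, 0, -0.02, 0, 0, 0, 0, -0.03, 0, 0, 0, 0, -0.04, 0, 0, 0, 0, -0.04, 0, 0]'
```

```text
time: 2.85
position: [0.5049, -0.2895, 0.0938]
tool_rot: [1.879, 2.517, -0.0]
ft_force: [-1.0, 0.1, 3.0]
grip_width: 0.112
grip_force: 30.0
time: 3.35
position: [0.506, -0.29, 0.1357]
tool_rot: [1.878, 2.514, 0.0]
ft_force: [0.7, -1.3, -3.8]
grip_width: 0.112
grip_force: 30.0
```

```bash
python3 inch.py '[0, 0, -0.02, 0, 0, 0, 0, -0.04, 0, 0, 0, 0, -0.06, 0, 0, 0, 0, -0.08, 0, 0, 0, 0, -0.095, 0, 0, 0, 0, -0.1, 0, 0, 0, 0, -0.1, 0, 0]' && python3 inch.py '[0.01, 0.003, 0, -0.04, 0, 0.03, 0.009, 0, -0.13, 0, 0.055, 0.016, 0, -0.24, 0, 0.08, 0.023, 0, -0.36, 0, 0.105, 0.03, 0, -0.48, 0, 0.13, 0.037, 0, -0.6, 0, 0.155, 0.044, 0, -0.72, 0, 0.18, 0.051, 0, -0.84, 0, 0.205, 0.058, 0, -0.95, 0, 0.23, 0.065, 0, -1.06, 0, 0.25, 0.071, 0, -1.15, 0, 0.265, 0.075, 0, -1.22, 0, 0.276, 0.078, 0, -1.265, 0, 0.281, 0.079, 0, -1.285, 0, 0.281, 0.079, 0, -1.285, 0, 0.281, 0.079, 0, -1.285, 0]'
python3 - <<'E'
from h import *
s=ctrl.get_state();R=cv2.Rodrigues(s["tool_rot"])[0]
print(s["position"],np.degrees(np.arctan2(R[1,1],R[0,1])),tool([.5024,.0023,.093+.002]-s["position"]),s["joint_positions"])
cv2.imwrite("pics/t2.png",ctrl.get_image("top")[130:430,130:480,::-1]);c=cam("top")
E
```

```text
time: 4.05
position: [0.5051, -0.2895, 0.2339]
tool_rot: [1.879, 2.517, -0.0]
ft_force: [0.6, -0.4, -4.8]
grip_width: 0.108
grip_force: 30.0
time: 5.65
position: [0.5007, 0.0015, 0.2333]
tool_rot: [0.001, -3.141, 0.001]
ft_force: [-0.6, -0.5, -3.8]
grip_width: 0.112
grip_force: 30.0
[0.50065907 0.00147811 0.23327656] 90.03909100948067 [-0.00180212  0.00090816  0.13827524] [ 0.75188784  0.0348715  -0.81673795  1.77260087  0.02669292  1.34566916
  1.50095951]
```

View pics/t2.png

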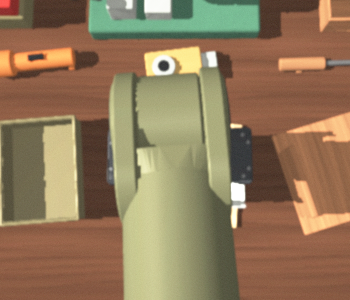

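```bash
python3 inch.py '[0, 0, 0.02, 0, 0, 0, 0, 0.045, 0, 0, 0, 0, 0.07, 0, 0, 0, 0, 0.095, 0, 0, 0, 0, 0.115, 0, 0, 0, 0, 0.125, 0, 0, 0, 0, 0.131, 0, 0, 0, 0, 0.135, 0, 0, 0, 0, 0.137, 0, 0, 0, 0, 0.1375, 0, 0, 0, 0, 0.1375, 0, 0]'
```

```text
time: 6.8
position: [0.5013, 0.0024, 0.0967]
tool_rot: [-0.003, 3.14, -0.001]
ft_force: [-0.2, -0.3, -4.4]
grip_width: 0.113
grip_force: 30.0
```

```bash
python3 inch.py '[0, 0, 0.001, 0, 0, 0, 0, 0.002, 0, 0, 0, 0, 0.003, 0, 0, 0, 0, 0.003, 0, 0]'; python3 inch.py '[0, 0, 0, 0, 0.4, 0, 0, 0, 0, 0.4, 0, 0, 0, 0, 0.5, 0, 0, 0, 0, 0.5, 0, 0, 0, 0, 0.5, 0, 0, -0.03, 0, 0.5, 0, 0, -0.07, 0, 0.5, 0, 0, -0.11, 0, 0.5, 0, 0, -0.13, 0, 0.5, 0, 0, -0.13, 0, 0.5]'
python3 - <<'E'
from h import *
cv2.imwrite("pics/w3.png",ctrl.get_image("wrist")[:,:,::-1]);cv2.imwrite("pics/s3.png",ctrl.get_image("scene")[150:390,150:470,::-1])
print(ctrl.get_state()["position"])
c=cam("wrist");x=.5013;y=.0024
for n,p in dict(tab=(x,y,.129),earL=(x-.062,y,.117),earR=(x+.062,y,.117)).items():print(n,proj(c,p),proj(cam("scene"),p)-[150,150])
a=cv2.imread("pics/w3.png");b=cv2.resize(cv2.imread("pics/s3.png"),None,fx=1,fy=1);a=cv2.resize(a,None,fx=.75,fy=.75);o=np.zeros((360,800,3),np.uint8);o[:,:480]=a;o[:240,480:]=b
cv2.imwrite("pics/j3.png",o)
E
```

```text
time: 7.2
position: [0.5016, 0.0023, 0.0956]
tool_rot: [-0.003, 3.141, -0.003]
ft_force: [-5.4, -0.9, 14.1]
grip_width: 0.111
grip_force: 30.0
time: 8.2
position: [0.5029, 0.0026, 0.2263]
tool_rot: [-0.003, 3.136, -0.002]
ft_force: [-0.3, -0.3, -0.0]
grip_width: 0.505
grip_force: 0.0
[0.50064424 0.00234121 0.22269314]
tab [318.97460201 245.43042953] [131.71099411  56.02283539]
earL [319.07576256 145.43631673] [105.49964077  51.6167082 ]
earR [318.81995882 325.16580993] [159.88899117  71.66644983]
```

View pics/j3.png

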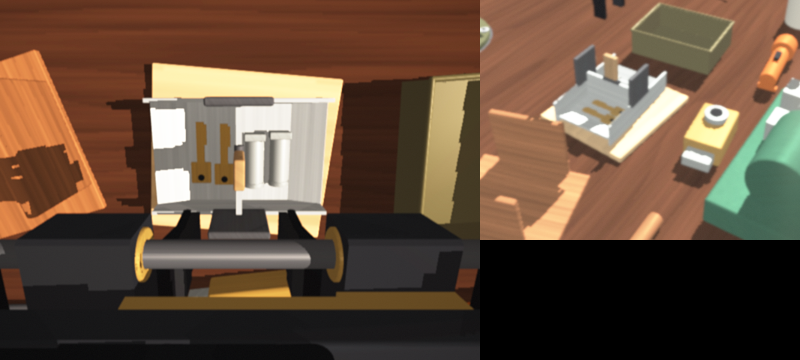

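The tray stands flat on the board with its parts in and is let go; its ears run along world x. I'll go to the far (right) ear, turning the tool by 90°.

```bash
python3 inch.py '[-0.005, 0, 0, 0.14, 0.4, -0.01, 0, 0, 0.28, 0.4, -0.016, 0, 0, 0.42, 0.4, -0.022, 0, 0, 0.56, 0.4, -0.028, 0, 0, 0.7, 0.4, -0.034, 0, 0, 0.84, 0.4, -0.04, 0, 0, 0.98, 0.4, -0.046, 0, 0, 1.12, 0.4, -0.052, 0, 0, 1.26, 0.4, -0.058, 0, 0, 1.4, 0.4, -0.06, 0, 0, 1.54, 0.4, -0.06, 0, 0, 1.571, 0.4, -0.06, 0, 0, 1.571, 0.4, -0.06, 0, 0, 1.571, 0.4]'
python3 - <<'E'
from h import *
s=ctrl.get_state();R=cv2.Rodrigues(s["tool_rot"])[0];c=cam("wrist")
im=ctrl.get_image("wrist")[:,:,::-1];cv2.imwrite("pics/w4.png",im)
print(s["position"],np.degrees(np.arctan2(R[1,1],R[0,1])),s["joint_positions"])
x=.5013;y=.0024
for n,p in dict(tab=(x,y,.129),earL=(x-.062,y,.117),earR=(x+.062,y,.117),grip=(x+.062,y,.1)).items():print(n,proj(c,p),tool(np.array(p)-s["position"]))
E
```

```text
time: 9.7
position: [0.56, 0.0027, 0.2216]
tool_rot: [-2.216, -2.224, 0.002]
ft_force: [-0.0, 0.7, 0.6]
grip_width: 0.398
grip_force: 0.0
[0.56001466 0.00266412 0.22155014] 0.18743513087354224 [ 0.58774744  0.19250552 -0.71977242  1.65736583  0.12920202  1.34295953
 -0.14916591]
tab [227.17041742 244.62274406] [-0.00010237 -0.05854455  0.09265816]
earL [137.92784313 239.52010409] [ 8.59106230e-05 -1.20522039e-01  1.04772427e-01]
earR [324.23613016 240.04751363] [-0.00029554  0.00347716  0.10454385]
grip [323.97050954 233.83173883] [-0.00029901  0.00350849  0.12154382]
```

View pics/w4.png

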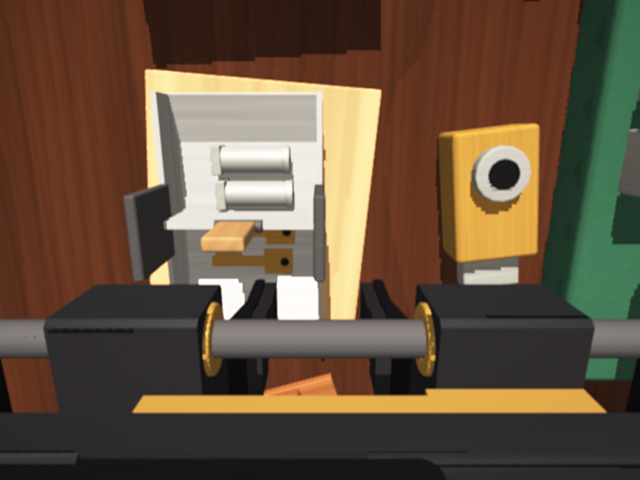

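Ear top at (319,233), which is about 3 mm off the prediction and within the jaw opening. I'll descend and pinch.

```bash
python3 inch.py '[0.002, 0, 0.04, 0, 0.4, 0.003, 0, 0.08, 0, 0.4, 0.003, 0, 0.11, 0, 0.4, 0.003, 0, 0.13, 0, 0.4, 0.003, 0, 0.14, 0, 0.4, 0.003, 0, 0.14, 0, 0.4, 0.003, 0, 0.14, 0, 0, 0.003, 0, 0.14, 0, 0, 0.003, 0, 0.14, 0, 0, 0.003, 0, 0.14, 0, 0, 0.003, 0, 0.14, 0, 0, 0.003, 0, 0.14, 0, 0, 0.003, 0, 0.14, 0, 0]' 55 && python3 inch.py '[0, 0, -0.01, 0, 0, 0, 0, -0.02, 0, 0, 0, 0, -0.035, 0, 0, 0, 0, -0.05, 0, 0, 0, 0, -0.05, 0, 0, 0, 0, -0.05, 0, 0]'
```

```text
time: 11.05
position: [0.5606, 0.0055, 0.0836]
tool_rot: [2.219, 2.224, -0.001]
ft_force: [-3.0, -0.7, 5.5]
grip_width: 0.086
grip_force: 55.0
time: 11.65
position: [0.5612, 0.0055, 0.1337]
tool_rot: [2.218, 2.223, 0.001]
ft_force: [-0.1, 0.3, -4.8]
grip_width: 0.088
grip_force: 55.0
```

```bash
python3 inch.py '[0, 0, -0.02, 0, 0, 0, 0, -0.04, 0, 0, 0, 0, -0.04, 0, 0, 0.015, 0, -0.04, -0.02, 0, 0.04, 0, -0.04, -0.04, 0, 0.07, 0.001, -0.04, -0.06, 0, 0.1, 0.002, -0.04, -0.078, 0, 0.13, 0.003, -0.04, -0.078, 0, 0.16, 0.004, -0.04, -0.078, 0, 0.19, 0.005, -0.04, -0.078, 0, 0.215, 0.005, -0.04, -0.078, 0, 0.235, 0.005, -0.04, -0.078, 0, 0.2415, 0.005, -0.04, -0.078, 0, 0.2415, 0.005, -0.04, -0.078, 0, 0.2415, 0.005, -0.04, -0.078, 0]'
python3 - <<'E'
from h import *
cv2.imwrite("pics/s5.png",cv2.resize(ctrl.get_image("scene")[90:290,230:450,::-1],None,fx=3,fy=3))
s=ctrl.get_state();print(s["position"],s["torque"],s["joint_positions"])
E
```

```text
time: 13.15
position: [0.5651, 0.2458, 0.172]
tool_rot: [2.131, 2.308, -0.003]
ft_force: [-0.0, -0.6, -4.2]
grip_width: 0.089
grip_force: 55.0
[0.56545208 0.24527256 0.17231641] [-0.06480522 -0.35781986  0.0743799 ] [ 0.19029295  0.38636424 -0.81005819  1.58263224  0.28842087  1.29830625
 -0.58323658]
```

View pics/s5.png

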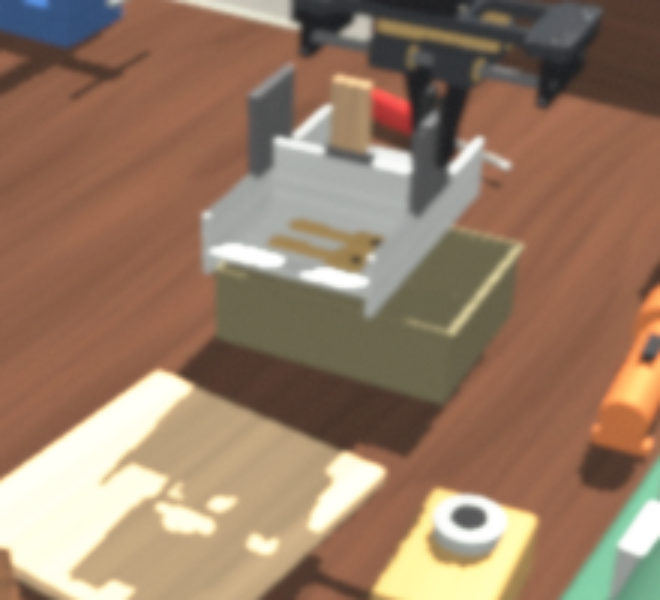

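The tray hangs level and square over the tin. Next I'll press its -x half onto the near rim to start the tip.

```bash
python3 inch.py '[0, 0, 0.015, 0, 0, 0, 0, 0.03, 0, 0, 0, 0, 0.04, 0, 0, 0.002, 0, 0.044, 0, 0, 0.006, 0, 0.047, 0, 0, 0.01, 0, 0.05, 0, 0, 0.014, 0, 0.053, 0, 0, 0.016, 0, 0.056, 0, 0, 0.016, 0, 0.056, 0, 0]' 35
python3 - <<'E'
from h import *
cv2.imwrite("pics/s6.png",cv2.resize(ctrl.get_image("scene")[90:290,230:450,::-1],None,fx=2,fy=2))
E
```

```text
time: 14.1
position: [0.5653, 0.262, 0.1211]
tool_rot: [2.129, 2.304, -0.001]
ft_force: [-4.2, -5.3, 19.9]
grip_width: 0.087
grip_force: 35.1
```

View pics/s6.png

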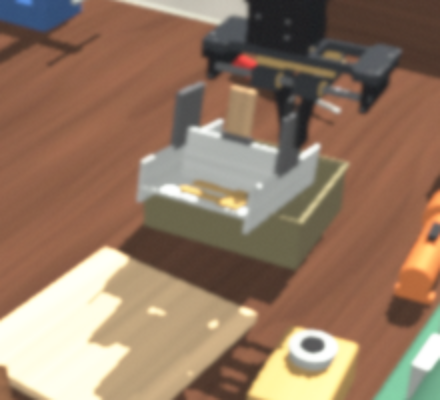

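Tipping has started: the pads let the ear pivot at about 20 N on the rim. I've used all 10 pictures, so from here I'll check by kinematics and image code, without viewing.

```bash
python3 inch.py '[0.001, 0, 0.004, 0, 0, 0.002, 0, 0.008, 0, 0, 0.002, 0, 0.012, 0, 0, 0.002, 0, 0.014, 0, 0, 0.002, 0, 0.014, 0, 0, 0.002, 0, 0.014, 0, 0]'
python3 - <<'E'
from h import *
def keys(im,c=None):
    hsv=cv2.cvtColor(im,cv2.COLOR_BGR2HSV);m=cv2.inRange(hsv,(16,140,50),(27,255,255));m[280:]=0
    n,l,st,ce=cv2.connectedComponentsWithStats(m)
    return [(st[i][4],ce[i].round().tolist()) for i in range(1,n) if st[i][4]>150]
for f in("w1","w4"):print(f,keys(cv2.imread(f"pics/{f}.png")))
im=ctrl.get_image("wrist")[:,:,::-1].copy();cv2.imwrite("pics/w7.png",im);print("now",keys(im))
E
```

```text
time: 14.75
position: [0.5673, 0.2669, 0.1135]
tool_rot: [2.128, 2.303, 0.011]
ft_force: [-9.4, -6.2, 46.6]
grip_width: 0.099
grip_force: 35.3
w1 [(np.int32(1180), [269.0, 214.0]), (np.int32(1156), [300.0, 217.0])]
w4 [(np.int32(10000), [487.0, 197.0]), (np.int32(369), [277.0, 237.0]), (np.int32(1175), [258.0, 260.0])]
now []
```

```bash
cat >> h.py <<'E'
def segs(im,lo,hi,rows=290,amin=120):
    m=cv2.inRange(cv2.cvtColor(im,cv2.COLOR_BGR2HSV),lo,hi);m[rows:]=0
    n,l,st,ce=cv2.connectedComponentsWithStats(m)
    return [(int(st[i][4]),ce[i].round().tolist(),st[i][:4].tolist()) for i in range(1,n) if st[i][4]>amin]
E
python3 - <<'E'
from h import *
w1=cv2.imread("pics/w1.png");w7=cv2.imread("pics/w7.png")
h=lambda im,u,v:cv2.cvtColor(im,cv2.COLOR_BGR2HSV)[v,u].tolist()
print("key px",h(w1,269,210),h(w1,300,210),"tab",h(w1,324,245),"wall",h(w1,230,150),"ear",h(w1,320,138))
for lo,hi in[((14,110,25),(30,255,255)),((10,80,100),(24,190,255))]:print(segs(w7,lo,hi))
# coarse colour map of current wrist picture, 20px cells
hs=cv2.cvtColor(w7,cv2.COLOR_BGR2HSV)[0:300:20,100:520:20]
for r in hs:print(" ".join("%d,%d,%d"%tuple(p) for p in r))
E
```

```text
key px [17, 175, 146] [18, 173, 146] tab [21, 114, 249] wall [20, 22, 141] ear [8, 20, 138]
[(20013, [232.0, 171.0], [0, 102, 392, 188])]
[(646, [88.0, 55.0], [80, 0, 17, 101]), (123, [265.0, 20.0], [258, 4, 13, 33]), (6531, [264.0, 140.0], [0, 67, 392, 217]), (1423, [12.0, 192.0], [0, 113, 30, 146]), (316, [21.0, 187.0], [7, 117, 28, 141]), (2274, [341.0, 247.0], [320, 216, 40, 74])]
9,174,94 9,172,89 9,174,98 9,167,99 9,175,96 10,175,92 8,170,96 9,173,100 9,175,105 8,173,100 9,170,90 9,171,100 9,172,95 9,169,86 9,166,95 9,171,94 9,172,98 9,174,97 8,172,92 9,169,89 9,172,86
10,178,93 9,172,92 9,174,98 9,174,101 9,174,97 10,179,94 9,176,100 9,177,101 9,173,99 8,172,105 8,171,94 9,174,101 9,171,94 9,169,92 9,170,93 8,170,93 9,171,100 9,178,96 9,171,94 9,170,87 10,175,92
9,177,95 9,173,93 9,175,102 9,172,101 9,166,97 9,170,96 9,172,95 9,171,103 9,174,98 10,173,106 9,170,96 9,171,103 10,174,95 9,172,92 10,170,90 9,175,96 9,173,100 9,174,95 9,170,96 9,170,90 9,173,96
9,173,99 10,176,94 9,173,103 9,172,105 9,173,96 8,175,99 9,175,96 10,169,107 9,171,97 10,175,109 9,173,96 9,174,101 10,174
[... 1615 characters left out ...]
 21,124,152 20,123,91 21,126,148 10,172,98 9,173,96 9,171,94 10,177,91 8,169,95 9,171,103
19,8,249 21,7,249 22,12,235 18,25,104 22,27,104 18,25,101 22,28,100 21,26,97 20,26,119 23,4,252 23,4,252 22,118,153 21,129,150 20,119,60 21,124,148 10,174,98 9,171,91 9,170,90 9,173,93 8,173,96 9,172,101
19,8,248 23,8,248 19,8,241 22,22,220 24,16,232 23,17,234 21,15,235 22,16,235 23,13,235 20,6,251 24,5,251 8,23,87 21,126,148 20,122,71 21,126,146 9,170,105 9,166,92 9,173,87 9,175,102 9,172,104 9,173,96
21,7,249 21,7,249 22,12,237 25,13,236 22,12,236 19,12,237 22,12,237 22,12,236 24,15,232 23,4,252 23,4,254 12,20,125 21,126,136 20,118,54 21,127,141 8,171,106 9,173,93 9,172,89 9,169,98 9,171,103 9,171,100
```

```bash
python3 - <<'E'
from h import *
w=cv2.imread("pics/w7.png");g=cv2.cvtColor(w,cv2.COLOR_BGR2HSV)
for col in(150,220,280):
    v=g[:290,col,2].astype(int);s=g[:290,col,1].astype(int)
    print(col,[(r,v[r],v[r+2],s[r],s[r+2]) for r in range(95,287) if abs(v[r+2]-v[r])>25 or abs(s[r+2]-s[r])>40][::2])
row=g[165];print("row165",[(c,row[c].tolist()) for c in range(290,345,5)]);row=g[250];print("row250",[(c,row[c].tolist()) for c in range(290,345,5)])
s=ctrl.get_state();print(s["position"],s["ft_force"]);R=cv2.Rodrigues(s["tool_rot"])[0];P=s["position"]-.019*R[:,2];c=cam("wrist");f,l=R[:,0],-R[:,1]
f=np.array([f[0],f[1],0]);l=np.array([l[0],l[1],0])
for th in range(0,50,8):
    t=np.radians(th);q=lambda x,y,z:proj(c,P+f*(x*np.cos(t)+z*np.sin(t))+[0,0,-x*np.sin(t)+z*np.cos(t)]+l*y).round().tolist()
    print(th,"lip",q(.099,.04,-.069),"ramp",q(.061,.04,-.084),"div",q(0,.04,-.028),"wall+x",q(.099,0,-.043),"wall-x",q(-.099,0,-.043))
E
```

```text
150 [(101, np.int64(104), np.int64(136), np.int64(172), np.int64(143)), (103, np.int64(136), np.int64(180), np.int64(143), np.int64(123)), (107, np.int64(188), np.int64(159), np.int64(115), np.int64(120)), (109, np.int64(159), np.int64(121), np.int64(120), np.int64(124)), (111, np.int64(121), np.int64(79), np.int64(124), np.int64(123)), (114, np.int64(64), np.int64(116), np.int64(120), np.int64(125)), (117, np.int64(135), np.int64(77), np.int64(125), np.int64(119)), (121, np.int64(65), np.int64(83), np.int64(122), np.int64(71)), (123, np.int64(83), np.int64(114), np.int64(71), np.int64(27)), (151, np.int64(135), np.int64(210), np.int64(26), np.int64(22)), (198, np.int64(228), np.int64(198), np.int64(19), np.int64(23)), (200, np.int64(198), np.int64(145), np.int64(23), np.int64(26)), (245, np.int64(167), np.int64(250), np.int64(26), np.int64(8)), (286, np.int64(236), np.int64(140), np.int64(22), np.int64(24))]
220 [(102, np.int64(101), np.int64(152), np.int64(169), np.int64(138)), (104, np.int64(152), np.int64(201), np.int64(138), np.int64(114)), (107, np.int64(209), np.int64(156), np
[... 2136 characters left out ...]
2.0, 148.0] div [228.0, 296.0] wall+x [318.0, 59.0] wall-x [318.0, 455.0]
8 lip [239.0, 94.0] ramp [246.0, 170.0] div [228.0, 304.0] wall+x [318.0, 81.0] wall-x [319.0, 485.0]
16 lip [244.0, 119.0] ramp [249.0, 192.0] div [229.0, 313.0] wall+x [318.0, 103.0] wall-x [319.0, 515.0]
24 lip [248.0, 145.0] ramp [251.0, 215.0] div [228.0, 322.0] wall+x [317.0, 125.0] wall-x [319.0, 548.0]
32 lip [251.0, 170.0] ramp [252.0, 237.0] div [228.0, 331.0] wall+x [317.0, 148.0] wall-x [320.0, 581.0]
40 lip [253.0, 194.0] ramp [253.0, 259.0] div [227.0, 340.0] wall+x [317.0, 170.0] wall-x [320.0, 616.0]
48 lip [255.0, 219.0] ramp [254.0, 282.0] div [226.0, 349.0] wall+x [317.0, 193.0] wall-x [321.0, 653.0]
```

The wrist image puts the lip at row 123, which means a tilt of about 17°. That matches the rim geometry, so there is no slip. Pivoting is stiff at 35 N, so I'll ease the grip while the rim supports the tray.

```bash
python3 inch.py '[0, 0, -0.003, 0, 0, 0, 0, -0.003, 0, 0, 0, 0, -0.003, 0, 0, 0, 0, -0.003, 0, 0]' 16
```

```text
time: 15.2
position: [0.5671, 0.2677, 0.1122]
tool_rot: [2.128, 2.306, 0.014]
ft_force: [-1.9, -0.7, 23.0]
grip_width: 0.092
grip_force: 16.0
```

```bash
python3 inch.py '[0, 0, 0.002, 0, 0, 0, 0, 0.003, 0, 0, 0, 0, 0.003, 0, 0, 0, 0, 0.003, 0, 0]' 8
python3 - <<'E'
from h import *
g=cv2.cvtColor(ctrl.get_image("wrist")[:,:,::-1].copy(),cv2.COLOR_BGR2HSV)
for col in(150,220,280): print(col,[r for r in range(100,287) if g[r,col,1]>60 and g[r+2,col,1]<50][:2])
s=ctrl.get_state();R=cv2.Rodrigues(s["tool_rot"])[0];P=s["position"]-.019*R[:,2];h=P[1]-.202;z=P[2]-.06
d=np.hypot(h,z);ss=-np.sqrt(d*d-.088**2);print(s["position"],s["ft_force"],"theta",np.degrees(np.arctan2(-.088,ss)-np.arctan2(-z,-h)),ss)
E
```

```text
time: 15.6
position: [0.5669, 0.2674, 0.1076]
tool_rot: [2.129, 2.306, 0.013]
ft_force: [0.8, 0.7, 14.9]
grip_width: 0.095
grip_force: 11.5
150 [128, 129]
220 [128, 129]
280 [129]
[0.56692585 0.26736485 0.10756641] [ 1.01833872  1.48995342 15.91134373] theta 25.14563024872351 -0.030816572193004543
```

```bash
python3 inch.py '[0, 0, -0.002, 0, 0, 0.004, 0, -0.004, 0, 0, 0.008, 0, -0.006, 0, 0, 0.012, 0, -0.008, 0, 0, 0.016, 0, -0.01, 0, 0, 0.02, 0, -0.012, 0, 0, 0.024, 0, -0.013, 0, 0, 0.028, 0, -0.014, 0, 0, 0.028, 0, -0.014, 0, 0]' 25
python3 - <<'E'
from h import *
w=ctrl.get_image("wrist")[:,:,::-1].copy();cv2.imwrite("pics/w8.png",w);g=cv2.cvtColor(w,cv2.COLOR_BGR2HSV)
for col in(150,220,280): print(col,[r for r in range(80,287) if g[r,col,1]>60 and g[r+2,col,1]<50][:3])
s=ctrl.get_state();print(s["position"],s["ft_force"])
E
```

```text
time: 16.55
position: [0.5653, 0.283, 0.1174]
tool_rot: [2.129, 2.293, -0.015]
ft_force: [1.8, -17.1, 9.3]
grip_width: 0.093
grip_force: 25.0
150 [161, 162]
220 [160, 161]
280 [160, 161]
[0.56530502 0.28298667 0.11726144] [  2.32520083 -17.15569307  10.36072724]
```

The lip is now at row 160, so the tilt is about 30°, and pushing against the far wall works at about 17 N. I'll continue.

```bash
python3 inch.py '[0.005, 0, 0, 0, 0, 0.01, 0, -0.001, 0, 0, 0.015, 0, -0.002, 0, 0, 0.02, 0, -0.003, 0, 0, 0.025, 0, -0.004, 0, 0, 0.03, 0, -0.005, 0, 0, 0.03, 0, -0.005, 0, 0, 0.03, 0, -0.005, 0, 0]'
cat > lip.py <<'E'
from h import *
w=ctrl.get_image("wrist")[:,:,::-1].copy();g=cv2.cvtColor(w,cv2.COLOR_BGR2HSV)
for col in(150,220,280): print(col,[r for r in range(80,287) if g[r,col,1]>60 and g[r+2,col,1]<50][:3])
s=ctrl.get_state();print(s["position"],s["ft_force"])
S=ctrl.get_image("scene")[:,:,::-1].copy();cv2.imwrite("pics/w%d.png"%(s["time"]*100),w);cv2.imwrite("pics/s%d.png"%(s["time"]*100),S)
R=cv2.Rodrigues(s["tool_rot"])[0];P=s["position"]-.019*R[:,2];c=cam("wrist");f=R[:,0]*[1,1,0];l=-R[:,1]*[1,1,0]
for th in range(20,85,5):
    t=np.radians(th);q=lambda x,y,z:proj(c,P+f*(x*np.cos(t)+z*np.sin(t))+[0,0,-x*np.sin(t)+z*np.cos(t)]+l*y).round().tolist()
    print(th,"lip",q(.099,.04,-.069)[1],"div",q(0,.04,-.028)[1],end="; ")
E
python3 lip.py
```

```text
time: 17.4
position: [0.5626, 0.3176, 0.1242]
tool_rot: [2.129, 2.298, -0.004]
ft_force: [1.0, -11.0, 14.3]
grip_width: 0.093
grip_force: 25.0
150 [211]
220 [214, 215]
280 [227, 228]
[0.56260109 0.31764828 0.12414513] [  0.31432944 -11.3384329   14.08515574]
20 lip 130.0 div 316.0; 25 lip 146.0 div 322.0; 30 lip 162.0 div 328.0; 35 lip 177.0 div 333.0; 40 lip 193.0 div 339.0; 45 lip 208.0 div 344.0; 50 lip 224.0 div 350.0; 55 lip 239.0 div 355.0; 60 lip 255.0 div 361.0; 65 lip 270.0 div 366.0; 70 lip 286.0 div 371.0; 75 lip 302.0 div 376.0; 80 lip 318.0 div 380.0;
```

```bash
python3 inch.py '[0.005, 0, -0.001, 0, 0, 0.01, 0, -0.002, 0, 0, 0.015, 0, -0.003, 0, 0, 0.02, 0, -0.004, 0, 0, 0.025, 0, -0.005, 0, 0, 0.03, 0, -0.006, 0, 0, 0.03, 0, -0.006, 0, 0, 0.03, 0, -0.006, 0, 0]' 30
python3 lip.py
```

```text
time: 18.3
position: [0.5588, 0.3494, 0.1274]
tool_rot: [2.13, 2.303, -0.004]
ft_force: [2.4, -5.9, 1.5]
grip_width: 0.092
grip_force: 30.0
150 [284, 285]
220 [267, 268]
280 [283]
[0.558773   0.34943206 0.12741603] [ 2.79518832 -4.70866689  0.624793  ]
20 lip 131.0 div 316.0; 25 lip 147.0 div 322.0; 30 lip 162.0 div 328.0; 35 lip 178.0 div 333.0; 40 lip 193.0 div 339.0; 45 lip 209.0 div 345.0; 50 lip 224.0 div 350.0; 55 lip 240.0 div 356.0; 60 lip 255.0 div 361.0; 65 lip 271.0 div 366.0; 70 lip 286.0 div 371.0; 75 lip 302.0 div 376.0; 80 lip 318.0 div 380.0;
```

Tilt is now about 65–70°. I'll firm the grip and back off the wall so the plugs can drop inside.

```bash
python3 inch.py '[0.004, 0, 0, 0, 0, 0.006, 0, 0, 0, 0, 0, 0, -0.004, 0, 0, -0.01, 0, -0.01, 0, 0, -0.025, 0, -0.015, 0, 0, -0.035, 0, -0.02, 0, 0, -0.035, 0, -0.02, 0, 0, -0.035, 0, -0.02, 0, 0]' 45
python3 lip.py
python3 - <<'E'
from h import *
im=ctrl.get_image("top")[:,:,::-1].copy();cv2.imwrite("pics/t9.png",im);w=im[225:375:10,115:230:8]
for r in cv2.cvtColor(w,cv2.COLOR_BGR2HSV):print(" ".join("%d,%d,%d"%tuple(p) for p in r))
E
```

```text
time: 19.2
position: [0.5599, 0.3176, 0.1484]
tool_rot: [2.132, 2.307, 0.001]
ft_force: [-0.1, 0.1, -3.7]
grip_width: 0.084
grip_force: 45.0
150 [235, 236]
220 [206, 258]
280 [197, 238, 239]
[0.55943385 0.31820287 0.14817805] [-0.34692348  0.49769327 -4.17924721]
20 lip 133.0 div 318.0; 25 lip 148.0 div 323.0; 30 lip 164.0 div 329.0; 35 lip 179.0 div 334.0; 40 lip 195.0 div 340.0; 45 lip 210.0 div 346.0; 50 lip 226.0 div 351.0; 55 lip 241.0 div 357.0; 60 lip 257.0 div 362.0; 65 lip 272.0 div 367.0; 70 lip 288.0 div 372.0; 75 lip 304.0 div 377.0; 80 lip 320.0 div 381.0; 110,21,74 12,20,163 10,126,130 10,128,126 10,127,122 10,130,122 10,131,121 10,130,124 10,129,123 9,130,124 10,129,121 10,134,126 10,126,127 9,128,133 10,133,132
120,10,78 120,11,48 140,19,41 11,129,132 9,128,133 10,129,127 9,128,128 10,132,129 10,127,129 10,130,129 10,132,129 10,127,129 10,126,127 10,129,128 10,122,127
135,14,36 96,27,48 50,17,44 10,128,141 11,133,140 10,133,140 10,131,140 11,118,141 10,117,144 13,110,153 16,96,160 19,93,159 9,129,144 10,128,145 10,127,145
135,15,33 90,10,75 23,13,77 20,19,82 20,10,79 
[... 997 characters left out ...]
5,78 32,17,227 42,12,208 41,10,208 34,9,203 39,9,201 0,0,255 24,29,165 23,81,202 24,70,88 10,118,80 12,124,76
35,67,99 33,61,83 27,60,77 30,56,73 30,63,73 30,3,87 35,9,165 35,21,136 24,72,194 24,81,204 24,80,204 23,82,199 29,66,81 11,123,77 12,131,76
31,63,109 32,68,97 27,60,85 26,69,78 32,56,77 28,65,75 23,80,109 24,71,108 23,81,205 23,82,206 24,82,205 23,81,201 26,74,79 13,121,74 12,116,75
31,70,121 27,70,109 29,59,100 33,65,83 30,55,79 31,76,74 24,65,78 11,139,136 11,136,143 10,131,144 10,128,145 10,127,145 11,136,144 10,132,143 10,130,145
28,70,131 32,70,123 27,66,108 33,61,100 31,64,87 28,57,76 30,56,77 29,65,78 9,131,142 10,126,146 11,137,140 10,134,141 10,131,140 11,130,139 11,139,134
```

The weight shows the plugs are still in, and the tilt sagged to about 57°. I'll push further against the wall, then hold with full grip while backing off.

```bash
python3 inch.py '[-0.003, 0, 0.01, 0, 0, -0.003, 0, 0.02, 0, 0, 0.005, 0, 0.02, 0, 0, 0.015, 0, 0.02, 0, 0, 0.025, 0, 0.019, 0, 0, 0.033, 0, 0.018, 0, 0, 0.039, 0, 0.018, 0, 0, 0.044, 0, 0.018, 0, 0, 0.048, 0, 0.018, 0, 0, 0.048, 0, 0.018, 0, 0]' 30
python3 lip.py;python3 inch.py '[0, 0, 0, 0, 0, 0, 0, 0, 0, 0, 0, 0, 0, 0, 0, 0, 0, 0, 0, 0]' 60
```

```text
time: 20.35
position: [0.5563, 0.3639, 0.1302]
tool_rot: [2.13, 2.306, -0.005]
ft_force: [0.6, -5.1, 0.6]
grip_width: 0.085
grip_force: 30.0
150 []
220 [283, 284]
280 [279, 285, 286]
[0.55631606 0.36379084 0.13026702] [-0.63497972 -4.79495234  1.25597585]
20 lip 131.0 div 317.0; 25 lip 147.0 div 322.0; 30 lip 163.0 div 328.0; 35 lip 178.0 div 333.0; 40 lip 194.0 div 339.0; 45 lip 209.0 div 345.0; 50 lip 224.0 div 350.0; 55 lip 240.0 div 356.0; 60 lip 255.0 div 361.0; 65 lip 271.0 div 366.0; 70 lip 287.0 div 371.0; 75 lip 302.0 div 376.0; 80 lip 318.0 div 380.0; time: 20.85
position: [0.5563, 0.3638, 0.1303]
tool_rot: [2.131, 2.305, -0.003]
ft_force: [-0.7, -5.2, 0.9]
grip_width: 0.083
grip_force: 60.0
```

```bash
python3 inch.py '[-0.004, 0, -0.002, 0, 0, -0.012, 0, -0.005, 0, 0, -0.022, 0, -0.01, 0, 0, -0.035, 0, -0.015, 0, 0, -0.04, 0, -0.02, 0, 0, -0.04, 0, -0.02, 0, 0, -0.04, 0, -0.02, 0, 0, -0.04, 0, -0.02, 0, 0]' 60
python3 lip.py
python3 - <<'E'
from h import *
import time
f=[ctrl.get_state()["ft_force"]]
for i in range(4):
    ctrl.get_image("top");f.append(ctrl.get_state()["ft_force"])
print(np.mean(f,0))
E
```

```text
time: 21.65
position: [0.5586, 0.3264, 0.1499]
tool_rot: [-2.13, -2.309, -0.0]
ft_force: [0.6, -0.3, -3.5]
grip_width: 0.087
grip_force: 60.0
150 []
220 [219, 220, 261]
280 [211, 243, 283]
[0.55849777 0.32643638 0.14977843] [-0.2513134   0.16089954 -2.75379857]
20 lip 132.0 div 317.0; 25 lip 148.0 div 322.0; 30 lip 163.0 div 328.0; 35 lip 179.0 div 334.0; 40 lip 194.0 div 339.0; 45 lip 210.0 div 345.0; 50 lip 225.0 div 350.0; 55 lip 241.0 div 356.0; 60 lip 256.0 div 361.0; 65 lip 272.0 div 366.0; 70 lip 287.0 div 371.0; 75 lip 303.0 div 376.0; 80 lip 319.0 div 381.0; [ 0.06559317  0.06277806 -3.18786751]
```

```bash
python3 - <<'E'
from h import *
s=ctrl.get_state();im=ctrl.get_image("wrist")[:,:,::-1].copy();c=cam("wrist")
print("wrist gray",segs(im,(0,0,60),(179,50,255),290,80))
for r in segs(im,(0,0,60),(179,50,255),290,80):print(atz(c,r[1],.016).round(3))
print("rim/corner",[proj(c,p).round().tolist() for p in((.41,.34,.06),(.6,.34,.06),(.5,.27,.004))])
hs=cv2.cvtColor(im,cv2.COLOR_BGR2HSV)[170:300:8,100:420:16]
for r in hs:print(" ".join(("G" if p[1]<50 else "k" if 14<p[0]<35 else ".")+"%d"%(p[2]//26) for p in r))
T=ctrl.get_image("top")[:,:,::-1].copy();tc=cam("top")
for r in segs(T[:,110:235].copy(),(0,0,60),(179,45,255),400,40):u=[r[1][0]+110,r[1][1]];print("top",r,atz(tc,u,.016).round(3),atz(tc,u,.1).round(3))
for i in range(6):ctrl.get_image("top");print(ctrl.get_state()["ft_force"][2].round(2),end=" ")
E
```

```text
wrist gray [(471, [558.0, 171.0], [521, 167, 72, 9]), (106, [329.0, 213.0], [299, 212, 74, 2]), (2796, [197.0, 245.0], [150, 220, 97, 59]), (3113, [244.0, 271.0], [153, 243, 143, 47]), (403, [103.0, 281.0], [90, 268, 28, 22]), (194, [319.0, 279.0], [315, 268, 9, 22]), (635, [419.0, 287.0], [357, 284, 128, 6])]
[0.724 0.382 0.016]
[0.565 0.339 0.016]
[0.47  0.307 0.016]
[0.505 0.289 0.016]
[0.399 0.273 0.016]
[0.562 0.288 0.016]
[0.638 0.287 0.016]
rim/corner [[79.0, 205.0], [387.0, 229.0], [239.0, 289.0]]
.5 .6 .6 .5 .5 .6 .6 .5 .5 .6 .6 .6 .6 .5 .5 .5 .5 .5 .5 .6
.5 .6 .6 .5 .5 .6 .6 .5 .5 .5 .6 .5 .6 .5 .5 .5 .5 .5 .5 .6
.5 .6 .6 .5 .5 .6 .6 .5 .5 .5 .6 .5 .6 .5 .5 .5 .5 .5 .5 .6
.5 .6 .6 .5 .6 .6 .6 .5 .5 .5 .6 .5 .6 .5 .5 .5 .5 .5 .5 .6
.6 k8 k8 k8 k8 k8 k8 k8 k8 k8 k8 k8 k8 k8 k8 k8 k8 .5 .5 .5
k9 k9 k9 k9 k9 k9 k9 k9 k9 k9 k9 k9 k9 k9 k9 k9 k8 k8 .5 .5
k3 k4 k6 k4 k4 k3 k5 k4 k4 k5 k5 k4 k4 k4 k5 k4 k4 k5 .5 .5
k3 k3 k4 k4 k4 k4 k4 G5 G6 k4 k4 k4 k4 k4 k4 k4 k4 k6 .5 .5
k3 k3 k4 k4 k4 k4 G5 G6 G6 G4 k4 k4 k4 k4 k4 k4 k4 k7 .5 .5
k3 k3 k4 k4 G5 G5 G5 G6 G5 G4 k4 k4 k4 k4 k4 k4 k
[... 262 characters left out ...]
 k6 k4 k7 G9 G9 G7 k4 k4 G1 k3 k8 G1 k4 k6 .6 .5
G5 G5 k7 k7 G2 G2 G2 G2 G2 G3 G2 G2 G1 G2 k8 G1 k4 G2 G2 G2
G5 G5 G9 G2 G2 G2 G2 G2 G2 G3 G2 G2 G1 G3 k8 G2 k3 G3 G2 G2
top (4513, [67.0, 69.0], [0, 51, 125, 42]) [0.992 0.287 0.016] [0.945 0.262 0.1  ]
top (101, [111.0, 126.0], [102, 121, 20, 9]) [0.864 0.191 0.016] [0.828 0.174 0.1  ]
top (145, [3.0, 200.0], [0, 191, 9, 24]) [0.708 0.404 0.016] [0.685 0.369 0.1  ]
top (108, [9.0, 218.0], [7, 206, 6, 26]) [0.67  0.39  0.016] [0.65  0.356 0.1  ]
top (4130, [51.0, 291.0], [5, 247, 81, 92]) [0.524 0.298 0.016] [0.516 0.272 0.1  ]
top (168, [8.0, 294.0], [0, 279, 14, 29]) [0.518 0.382 0.016] [0.511 0.349 0.1  ]
-3.09 -3.77 -3.87 -3.61 -2.45 -3.22
```

The wrist map shows both chrome plugs lying in the tin, at about (0.470,0.307) and (0.505,0.289), well inside it. Next I'll level the tray by pulling its underside back over the near rim.

```bash
python3 inch.py '[-0.015, 0, 0, 0, 0, -0.035, 0, 0.001, 0, 0, -0.055, 0, 0.003, 0, 0, -0.07, 0, 0.004, 0, 0, -0.08, 0, 0.004, 0, 0, -0.09, 0, 0.004, 0, 0, -0.1, 0, 0.004, 0, 0, -0.1, 0, 0.004, 0, 0]' 40
cat > st.py <<'E'
from h import *
s=ctrl.get_state();im=ctrl.get_image("wrist")[:,:,::-1].copy();g=cv2.cvtColor(im,cv2.COLOR_BGR2HSV);print(s["position"],s["ft_force"])
cv2.imwrite("pics/w%d.png"%(s["time"]*100),im)
for r in g[30:300:10,60:420:14]:print(" ".join(("G" if p[1]<50 else "k" if 18<p[0]<35 else "b" if 14<p[0]<=18 else ".")+"%d"%(p[2]//26) for p in r))
E
python3 st.py
```

```text
time: 23.15
position: [0.5675, 0.2243, 0.146]
tool_rot: [2.132, 2.306, -0.001]
ft_force: [0.8, -0.2, -2.4]
grip_width: 0.086
grip_force: 40.0
[0.567523   0.2243205  0.14601054] [ 0.84806593 -0.2406568  -2.39800924]
k6 k6 k6 k6 k6 k6 k6 k6 k6 k7 k7 k7 k7 k7 k7 k8 k8 k8 k8 k8 k8 k8 k8 k8 .5 .5
k2 k2 k2 k2 k3 k2 k2 k2 k3 k3 k2 k2 k2 k3 k3 k3 k3 k3 k3 k4 k3 k3 k3 k6 .5 .5
k2 k2 k2 k2 k2 k2 k2 k2 k2 k2 k2 k2 k2 k2 k2 k2 k2 k2 k2 k2 k2 k2 k2 k6 .5 .5
k2 k2 k2 k3 k3 k3 k3 k3 k3 k3 k3 k3 k4 k4 k4 k4 k4 k4 k4 k4 k4 k4 k2 k6 .4 .5
k2 k2 k2 k3 k3 k3 k3 k3 k3 k3 k4 G5 k3 k4 k4 k4 k4 k4 k4 k4 k4 k4 k2 k7 .4 .5
k2 k2 k2 k3 k3 k3 k3 k3 k3 G5 G5 G5 G4 k4 k4 k4 k4 k4 k4 k4 k4 k4 k2 k7 .5 .5
k2 k2 k2 k3 k3 k3 k3 k4 G5 G5 G5 G5 G4 k3 k4 k4 k4 k4 k4 k4 k4 k4 k2 k7 .5 .5
k2 k2 k2 k2 k3 G5 G4 G5 G5 G5 G4 G4 k4 k4 k4 k4 k4 k4 k4 k4 k4 k4 k2 k7 .5 .5
k2 k2 k2 k2 k3 k3 G9 G6 G4 G4 G4 k3 k3 k4 G5 G7 G9 k4 k4 k4 k4 k4 k2 k7 .5 .5
k2 k2 k2 k2 k3 k3 G9 G5 G4 k3 k3 G8 G9 G9 G9 G9 G8 k4 k4 k4 k4 k4 k2 k7 .5 .5
k3 k2 k2 k2 k3 k3 k5 G4 k3 k3 G9 G9 G9 G9 G7 G5 G4 k4 k4 k4 k4 k4 k2 k7 .5 .5
k6 k2 k2 k2 k3 k3 k3 k3 k3 
[... 520 characters left out ...]
6 k2 k2 k2 k3 k7 k7 k7 k7 k7 k7 k7 k7 k7 k7 k7 k7 k7 k7 k7 k7 k7 k2 k6 .5 .5
.5 k3 k2 k2 k2 k7 k7 k7 k7 k7 k7 k7 k7 k7 k7 k7 k7 k7 k7 k7 k7 k7 k2 b5 .5 .5
.5 k6 k2 k2 k2 k7 k7 k7 k7 k7 k7 k7 k7 k7 k7 k7 k7 k7 k7 k7 k7 k7 k2 .5 .5 .4
.5 k4 k2 k2 k2 k7 k7 k7 k7 k7 k7 k7 k7 k7 k7 k7 k7 k7 k7 k7 k7 k7 k2 .5 .5 .4
.5 k5 k2 k2 k7 k7 k7 k7 k7 k7 k7 k7 k7 k7 k7 k7 k7 k7 k7 k7 k7 k7 k2 .5 .5 .4
.5 k6 k2 k7 k7 k7 k7 k7 k7 k7 k7 k7 k7 k7 k7 k7 k7 k7 k7 k7 k7 k7 k3 .5 .5 .4
.5 k6 k8 G9 k8 k8 k8 k8 k8 k8 k8 k8 k8 k8 k8 k8 k8 k8 k8 k8 k8 k8 k8 .5 .5 .4
.5 .5 .5 G9 .5 .2 .2 .2 .2 .2 .2 .2 .2 .2 .2 .2 .2 .2 .2 .2 .1 .2 .5 .5 .4 .4
.5 .5 .6 G5 G5 .2 .2 G2 G2 G2 G2 G2 G2 G2 G2 G2 .2 G2 .2 .2 G1 .2 G2 G2 G2 G2
```

```bash
cat > fit.py <<'E'
from h import *
from itertools import product
s=ctrl.get_state();R=cv2.Rodrigues(s["tool_rot"])[0];P=s["position"]-.019*R[:,2];f=R[:,0]*[1,1,0];l=-R[:,1]*[1,1,0]
im=ctrl.get_image("scene")[:,:,::-1].copy();c=cam("scene");cv2.imwrite("pics/s%d.png"%(s["time"]*100),im)
hs=cv2.cvtColor(im,cv2.COLOR_BGR2HSV);m=((hs[...,1]<55)&(hs[...,2]>90)).astype(np.uint8)
box=np.zeros_like(m);u,v=proj(c,P).astype(int);cv2.circle(box,(u,v),110,1,-1);box[:max(v-45,0)]*=(np.arange(640)<u-15).astype(np.uint8) # leave the gripper out
m&=box
res=[]
for th,dz in product(range(-10,101,2),(0,.006,.012,.018)):
    t=np.radians(th);X=lambda x,y,z:proj(c,P+f*(x*np.cos(t)+z*np.sin(t))+[0,0,-x*np.sin(t)+z*np.cos(t)]+l*y)
    M=np.zeros_like(m)
    for poly in([(x,y,z-.088+dz) for x in(-.099,.099) for y,z in((0,.01),(0,.045))],[(x,.124,z-.088+dz) for x in(-.099,.099) for z in(.01,.045)],[(x,y,-.084+dz) for x in(-.061,.061) for y in(0,.124)],[(x,y,z-.088+dz) for x,z in((.061,.002),(.099,.017)) for y in(0,.124)],[(x,y,z-.088+dz) for x,z in((-.061,.002),(-.099,.017)) for y in(0,.124)],[(0,y,z-.088+dz) for y in(0,.124) for z in(0,.06)]):
        cv2.fillConvexPoly(M,cv2.convexHull(np.array([X(*p) for p in poly],np.float32)).astype(np.int32),1)
    M&=box;res.append(((M&m).sum()/(M|m).sum(),th,dz))
print(s["position"],s["ft_force"],[(round(float(a),2),b,d) for a,b,d in sorted(res)[::-1][:6]],int(m.sum()))
hk=cv2.inRange(hs,(14,110,60),(26,255,255))&(box*255)
n,_,st,ce=cv2.connectedComponentsWithStats(hk);print([(int(st[i][4]),ce[i].round().tolist()) for i in range(1,n) if st[i][4]>15],"P",(u,v))
E
python3 fit.py
```

```text
[0.56719883 0.22559752 0.146073  ] [ 0.01448516 -0.32945321 -3.56861711] [(0.49, 68, 0), (0.49, 66, 0.006), (0.49, 70, 0), (0.48, 68, 0.006), (0.48, 66, 0), (0.48, 72, 0)] 7287
[(96, [368.0, 118.0]), (137, [457.0, 190.0]), (276, [446.0, 213.0]), (26, [374.0, 255.0])] P (np.int64(370), np.int64(149))
```

```bash
python3 - <<'E'
from h import *
s=ctrl.get_state();im=ctrl.get_image("wrist")[:,:,::-1].copy();g=cv2.cvtColor(im,cv2.COLOR_BGR2HSV);c=cam("wrist")
for col in(90,96,102,108,150,220,300,360):print(col,["%d:%d,%d,%d"%(r,*g[r,col]) for r in range(256,300,4)])
print([atz(c,(u,v),.06).round(4).tolist() for u,v in((220,268),(220,274),(220,30),(102,272))])
R=cv2.Rodrigues(s["tool_rot"])[0];P=s["position"]-.019*R[:,2];f=R[:,0]*[1,1,0];l=-R[:,1]*[1,1,0]
for th in range(50,100,5):
    t=np.radians(th);q=lambda x,y,z:proj(c,P+f*(x*np.cos(t)+z*np.sin(t))+[0,0,-x*np.sin(t)+z*np.cos(t)]+l*y).round().tolist()
    print(th,"L wall corner",q(.099,.124,-.043),"R",q(.099,0,-.043),"-x L top",q(-.099,.124,-.043),"earL top",q(0,.124,.017),"tabtop",q(0,.062,.029))
E
```

```text
90 ['256:21,114,74', '260:22,112,73', '264:21,121,93', '268:21,119,188', '272:22,121,206', '276:22,113,225', '280:19,126,123', '284:9,174,129', '288:17,36,243', '292:0,0,255', '296:0,0,255']
96 ['256:20,110,74', '260:21,114,85', '264:21,121,188', '268:22,121,186', '272:21,124,208', '276:25,22,251', '280:0,0,255', '284:0,0,255', '288:0,0,255', '292:18,10,253', '296:21,24,136']
102 ['256:20,114,76', '260:21,119,188', '264:21,119,188', '268:22,59,231', '272:0,0,255', '276:0,0,255', '280:21,10,253', '284:20,23,135', '288:19,21,133', '292:16,21,135', '296:19,20,137']
108 ['256:21,120,185', '260:21,119,188', '264:22,120,189', '268:22,116,187', '272:19,50,147', '276:18,19,133', '280:19,21,136', '284:15,22,138', '288:22,21,136', '292:21,19,131', '296:19,21,132']
150 ['256:21,120,189', '260:21,121,190', '264:21,120,189', '268:21,120,189', '272:22,121,205', '276:23,103,235', '280:21,121,129', '284:8,151,71', '288:8,135,68', '292:130,11,67', '296:120,8,67']
220 ['256:21,120,191', '260:22,121,190', '264:21,120,191', '268:22,120,189', '272:21,122,199', '276:25,81,248', '280:21,123,145', '284:4,53
[... 1033 characters left out ...]
23.0, 257.0] R [319.0, 257.0] -x L top [-192.0, 753.0] earL top [-30.0, 291.0] tabtop [136.0, 265.0]
75 L wall corner [124.0, 272.0] R [319.0, 271.0] -x L top [-236.0, 773.0] earL top [-27.0, 289.0] tabtop [139.0, 260.0]
80 L wall corner [125.0, 286.0] R [319.0, 286.0] -x L top [-283.0, 790.0] earL top [-24.0, 286.0] tabtop [142.0, 257.0]
85 L wall corner [125.0, 301.0] R [319.0, 301.0] -x L top [-335.0, 803.0] earL top [-21.0, 284.0] tabtop [144.0, 254.0]
90 L wall corner [124.0, 316.0] R [319.0, 316.0] -x L top [-391.0, 810.0] earL top [-18.0, 283.0] tabtop [147.0, 251.0]
95 L wall corner [123.0, 331.0] R [319.0, 331.0] -x L top [-450.0, 810.0] earL top [-15.0, 282.0] tabtop [150.0, 250.0]
```

The left wall corner at (106,270) gives a tilt of about 75°, and the lip has slipped over the near rim. I'll go back in lower and pull again.

```bash
python3 inch.py '[0, 0, -0.012, 0, 0, 0.02, 0, -0.012, 0, 0, 0.045, 0, -0.012, 0, 0, 0.06, 0, -0.006, 0, 0, 0.06, 0, 0.006, 0, 0, 0.06, 0, 0.012, 0, 0, 0.06, 0, 0.012, 0, 0]' 40; python3 inch.py '[-0.012, 0, 0, 0, 0, -0.02, 0, 0, 0, 0, -0.026, 0, 0, 0, 0, -0.032, 0, 0, 0, 0, -0.038, 0, 0, 0, 0, -0.044, 0, 0, 0, 0, -0.05, 0, 0, 0, 0, -0.055, 0, 0, 0, 0, -0.055, 0, 0, 0, 0]' 25;  python3 lip.py
```

```text
time: 24.0
position: [0.5617, 0.2835, 0.1318]
tool_rot: [-2.132, -2.307, 0.007]
ft_force: [-0.1, -0.7, -2.8]
grip_width: 0.085
grip_force: 40.0
time: 24.9
position: [0.5675, 0.2316, 0.1364]
tool_rot: [2.131, 2.307, 0.005]
ft_force: [-1.3, 2.9, 6.6]
grip_width: 0.092
grip_force: 25.0
150 [101, 102, 238]
220 [126, 127, 238]
280 [108, 239, 240]
[0.56749868 0.23181728 0.13625554] [-0.00912836  3.27688323  6.11023172]
20 lip 132.0 div 317.0; 25 lip 148.0 div 323.0; 30 lip 164.0 div 328.0; 35 lip 179.0 div 334.0; 40 lip 195.0 div 340.0; 45 lip 210.0 div 345.0; 50 lip 225.0 div 351.0; 55 lip 241.0 div 356.0; 60 lip 256.0 div 362.0; 65 lip 272.0 div 367.0; 70 lip 288.0 div 372.0; 75 lip 303.0 div 377.0; 80 lip 320.0 div 381.0;
```

The lip is back at row 238, about 54°, so it's levelling. I'll continue along the computed path.

```bash
python3 inch.py '[-0.006, 0, 0, 0, 0, -0.012, 0, 0, 0, 0, -0.018, 0, 0, 0, 0, -0.024, 0, 0, 0, 0, -0.03, 0, 0, 0, 0, -0.036, 0, 0, 0, 0, -0.042, 0, 0, 0, 0, -0.048, 0, 0.001, 0, 0, -0.054, 0, 0.002, 0, 0, -0.054, 0, 0.002, 0, 0]' 25;  python3 lip.py; python3 fit.py
```

```text
time: 26.0
position: [0.5708, 0.1754, 0.1313]
tool_rot: [2.132, 2.307, -0.003]
ft_force: [1.0, -0.3, -1.0]
grip_width: 0.086
grip_force: 25.0
150 [151, 152]
220 [151, 152]
280 [152, 153]
[0.57074851 0.17556666 0.13141662] [ 0.70225675  0.59725567 -1.99466534]
20 lip 132.0 div 317.0; 25 lip 148.0 div 323.0; 30 lip 163.0 div 328.0; 35 lip 179.0 div 334.0; 40 lip 194.0 div 339.0; 45 lip 209.0 div 345.0; 50 lip 225.0 div 350.0; 55 lip 240.0 div 356.0; 60 lip 256.0 div 361.0; 65 lip 271.0 div 366.0; 70 lip 287.0 div 371.0; 75 lip 303.0 div 376.0; 80 lip 319.0 div 381.0; [0.57073126 0.17576897 0.13143596] [-0.34553956 -0.08839213 -1.23378112] [(0.4, 10, 0.006), (0.4, 8, 0.006), (0.4, 12, 0.006), (0.39, 14, 0.006), (0.39, 14, 0), (0.39, 16, 0)] 6324
[(16, [380.0, 129.0]), (95, [356.0, 135.0]), (135, [457.0, 190.0]), (123, [316.0, 197.0]), (271, [446.0, 213.0]), (71, [368.0, 263.0]), (18, [405.0, 261.0]), (30, [373.0, 271.0])] P (np.int64(359), np.int64(166))
```

```bash
python3 st.py | head -28; python3 - <<'E'
from h import *
c=cam("wrist");print([proj(c,p).round().tolist() for p in((.505,.205,.06),(.505,.345,.06),(.505,.345,.004))])
E
```

```text
[0.57070557 0.17600768 0.13147727] [ 0.77882731 -0.61528215 -1.94418457]
k1 k1 k2 k2 k2 G7 G4 G3 G2 k2 k2 k2 G4 G9 G9 G8 G7 k2 k2 k2 k2 k2 k2 k2 k3 .3
k1 k1 k2 k2 k2 G7 G3 G2 k2 G7 G8 G8 G8 G8 G6 G4 G4 k2 k2 k2 k2 k2 k2 k2 b3 .3
k1 k1 k2 k2 k2 k2 G2 k2 k2 G8 G8 G7 G6 G4 G3 G2 G2 k2 k2 k2 k2 k2 k2 k3 .3 .3
k1 k1 k2 k2 k2 k2 k2 k2 k2 G7 G6 G4 G3 G2 k2 k2 k2 k2 k2 k2 k2 k2 k2 k4 .3 .3
k1 k1 k1 k2 k2 k2 k2 k2 k2 G6 G4 G2 k2 k2 k2 k2 k2 k2 k2 k2 k2 k2 k2 k5 .3 .3
k1 k1 k1 k5 k5 k5 k2 k3 k5 k5 G2 k2 k2 k2 k2 k2 k2 k5 k5 k5 k5 k5 k3 k4 .3 .3
k1 k1 k1 k5 k5 k5 k4 k2 k5 k5 k2 k2 k2 k2 k2 k5 k5 k5 k5 k5 k5 k5 k3 k5 .3 .3
k1 k1 k1 k5 k5 k5 k5 k5 k5 k5 k2 k2 k2 k5 k5 k5 k5 k5 k5 k5 k5 k5 k2 k4 .3 .3
k1 k1 k1 k5 k5 k5 k5 k5 k5 k5 k2 k5 k5 k5 k5 k5 k5 k5 k5 k5 k5 k5 k2 k4 .3 .3
k1 k1 k1 k5 k5 k5 k5 k5 k5 k5 k5 k5 k5 k5 k5 k5 k5 k5 k5 k5 k5 k5 k3 k3 .3 .3
k1 k1 k1 k5 k5 k5 k5 k5 k5 k5 k5 k5 k5 k5 k5 k5 k5 k5 k5 k5 k5 k5 k2 k3 .3 .3
k1 k1 k1 k5 k5 k5 k5 k5 k5 k5 k5 k5 k5 k5 k5 k5 k5 k5 k5 k5 k5 k5 k2 k3 .3 .3
G3 k2 k1 k5 k5 k5 k5 k5 k5 k5 k5 k5 k5 k5 k5 k5 k5 k5 k5 k5 k5 k5 k1 k4 .3 .3
G3 G3 G8 G8 G
[... 427 characters left out ...]
 G8 G8 .1 .1 .1 .1 .3 .3 .3
G3 G3 G3 G8 G8 G8 G8 G8 G8 G8 G8 G8 G8 G8 G8 G8 G8 G8 G8 .1 .1 .1 .1 .3 .3 .3
G3 G3 G3 G9 G9 G9 G9 G9 G9 G9 G9 G9 G9 G9 G9 G9 G9 G9 G9 .1 .1 .1 .1 .4 .3 .3
G3 G3 G3 G9 G9 G9 G9 G9 G9 G9 G9 G9 G9 G9 G9 G9 G9 G9 G9 .1 .1 .1 .1 .3 .3 .3
G3 G3 G3 G9 G9 G9 G9 G9 G9 G9 G9 G9 G9 G9 G9 G9 G9 G9 G9 .1 .1 .1 .1 .3 .3 .3
G3 G3 G3 G9 G9 G9 G9 G9 G9 G9 G9 G9 G9 G9 G9 G9 G9 G9 G9 .1 .1 .1 .1 .3 .3 .3
G3 G3 G3 G9 G9 G9 G9 G9 G9 G9 G9 G9 G9 G9 G9 G9 G9 G9 G9 .1 .1 .1 .1 .3 .3 .3
G3 G3 G3 G9 G9 G9 G9 G9 G9 G9 G9 G9 G9 G9 G9 G9 G9 G9 G9 .1 .1 .2 .1 .3 .3 .3
G3 G3 G3 G9 G9 G9 G9 G1 G1 G1 G1 G1 G1 G1 G1 G1 G9 G1 G9 .3 G1 .3 G1 G1 G1 G1
[[208.0, 197.0], [210.0, -93.0], [234.0, -46.0]]
```

```bash
python3 - <<'E'
from h import *
from scipy.optimize import least_squares
s=ctrl.get_state();c=cam("wrist");R=cv2.Rodrigues(s["tool_rot"])[0];P=s["position"]-.019*R[:,2];f=R[:,0]*[1,1,0];l=-R[:,1]*[1,1,0]
g=cv2.cvtColor(ctrl.get_image("wrist")[:,:,::-1].copy(),cv2.COLOR_BGR2HSV).astype(int)
print([r for r in range(200,260) if g[r+2,240,2]-g[r,240,2]>8], [r for r in range(120,180) if g[r,240,1]>60 and g[r+2,240,1]<50],g[140:290:10,240,2],[r for r in range(130,170) if g[r,318,1]>60 and g[r+1,318,1]<50],[(r,[x for x in range(300,340) if g[r,x,1]<50][-1]) for r in(170,220,270)])
def q(t,x,y,z):return proj(c,P+f*(x*np.cos(t)+z*np.sin(t))+[0,0,-x*np.sin(t)+z*np.cos(t)]+l*y)
for dx in(-.01,0,.01):
    r=least_squares(lambda p:[q(p[0],.099+dx,.04,-.069+p[1])[1]-151,q(p[0],.061+dx,.04,-.084+p[1])[1]-227],[.4,0])
    t,d=r.x;h,v=.205-P[1],.06-P[2];print(dx,np.degrees(t),d,r.fun,"rim in tray",(h*np.cos(t)-v*np.sin(t))*1e3,(h*np.sin(t)+v*np.cos(t)+.088-d)*1e3,"lip y,z",(P[1]+(.099+dx)*np.cos(t)+(-.069+d)*np.sin(t)),P[2]-(.099+dx)*np.sin(t)+(-.069+d)*np.cos(t))
E
```

```text
[226, 227, 228] [152, 153] [145 144 223 226 224 220 226 222 222 249 250 248 250 249 249] [141] [(170, 323), (220, 323), (270, 323)]
-0.01 25.374846364831832 0.02045055231986053 [-5.68434189e-14  2.84217094e-14] rim in tray 64.73702142514956 -1.8193935635581124 lip y,z 0.2358440836781905 0.06841319081744593
0 37.940702251327664 0.03873458775170605 [ 0.00000000e+00 -5.68434189e-14] rim in tray 78.2783467470207 -4.357516700494244 lip y,z 0.2357033465293351 0.06568022991173242
0.01 44.592862698222525 0.04053218972487661 [ 2.18801257 -2.74182268] rim in tray 83.9631122401851 3.2737624696137293 lip y,z 0.23386993669710382 0.05362135981067157
```

Fitting both edges shows the ear has slid about 20 mm in the pads and the tilt is about 25°, with the rim just touching. I'll carry the tray to the board and let the board surface level it.

```bash
python3 inch.py '[0, 0, -0.015, 0, 0, 0, 0, -0.025, 0, 0, -0.015, -0.001, -0.025, 0.02, 0, -0.035, -0.003, -0.025, 0.04, 0, -0.06, -0.005, -0.025, 0.06, 0, -0.085, -0.007, -0.025, 0.08, 0, -0.11, -0.009, -0.025, 0.1, 0, -0.135, -0.011, -0.025, 0.1, 0, -0.155, -0.012, -0.025, 0.1, 0, -0.165, -0.013, -0.025, 0.1, 0, -0.168, -0.013, -0.025, 0.1, 0, -0.168, -0.013, -0.025, 0.1, 0, -0.168, -0.013, -0.025, 0.1, 0]' 45; python3 inch.py '[0, 0, 0.015, 0, 0, 0, 0, 0.03, 0, 0, 0, 0, 0.04, 0, 0, 0, 0, 0.05, 0, 0, 0, 0, 0.055, 0, 0, 0, 0, 0.06, 0, 0, 0, 0, 0.06, 0, 0]' 25; python3 fit.py
```

```text
time: 27.55
position: [0.5712, 0.0103, 0.1571]
tool_rot: [-2.241, -2.201, -0.001]
ft_force: [-0.1, 1.2, -3.4]
grip_width: 0.092
grip_force: 45.0
time: 28.25
position: [0.5711, 0.0088, 0.0964]
tool_rot: [-2.243, -2.199, 0.001]
ft_force: [-0.6, 0.3, -3.0]
grip_width: 0.09
grip_force: 25.0
[0.57105408 0.00877379 0.09640568] [-0.6391241   0.30249004 -2.99893749] [(0.42, 10, 0), (0.42, 14, 0), (0.42, 12, 0), (0.41, 16, 0), (0.41, 8, 0), (0.41, 18, 0)] 7675
[(22, [335.0, 185.0]), (77, [307.0, 191.0]), (156, [264.0, 251.0]), (583, [381.0, 285.0]), (90, [380.0, 275.0]), (20, [224.0, 273.0])] P (np.int64(315), np.int64(221))
```

```bash
python3 inch.py '[0, 0, 0.008, 0, 0, 0, 0, 0.014, 0, 0, 0, 0, 0.018, 0, 0, 0, 0, 0.021, 0, 0, 0, 0, 0.024, 0, 0, 0, 0, 0.027, 0, 0, 0, 0, 0.027, 0, 0]' 15; python3 fit.py;python3 - <<'E'
from h import *
g=cv2.cvtColor(ctrl.get_image("wrist")[:,:,::-1].copy(),cv2.COLOR_BGR2HSV).astype(int)
print(g[60:290:10,240].tolist())
E
```

```text
time: 29.0
position: [0.5725, 0.007, 0.0709]
tool_rot: [2.243, 2.196, 0.0]
ft_force: [0.5, -3.6, 3.9]
grip_width: 0.095
grip_force: 14.9
[0.5725021  0.00704342 0.0708987 ] [ 0.48951261 -3.64024946  3.91136151] [(0.41, 2, 0), (0.41, 4, 0), (0.41, 0, 0), (0.4, 8, 0), (0.4, 6, 0), (0.4, -2, 0)] 7789
[(61, [304.0, 203.0]), (23, [335.0, 198.0]), (721, [383.0, 289.0]), (253, [273.0, 265.0]), (90, [380.0, 275.0]), (33, [219.0, 272.0])] P (np.int64(315), np.int64(233))
[[13, 148, 159], [18, 118, 237], [19, 117, 237], [19, 116, 238], [19, 115, 238], [19, 114, 239], [19, 114, 238], [19, 24, 177], [19, 23, 179], [17, 23, 176], [21, 23, 174], [21, 23, 176], [19, 23, 179], [19, 23, 175], [20, 22, 172], [21, 14, 232], [20, 13, 233], [22, 17, 229], [23, 14, 231], [24, 16, 230], [22, 17, 230], [23, 18, 228], [21, 18, 228]]
```

```bash
python3 inch.py '[0, 0, 0.003, 0, 0, 0, 0, 0.005, 0, 0, 0, 0, 0.007, 0, 0, 0, 0, 0.009, 0, 0, 0, 0, 0.009, 0, 0]' 12; python3 - <<'E'
from h import *
from scipy.optimize import least_squares
s=ctrl.get_state();c=cam("wrist");R=cv2.Rodrigues(s["tool_rot"])[0];P=s["position"]-.019*R[:,2];f=R[:,0]*[1,1,0];l=-R[:,1]*[1,1,0]
im=ctrl.get_image("wrist")[:,:,::-1].copy();g=cv2.cvtColor(im,cv2.COLOR_BGR2HSV).astype(int)
a=[r for r in range(60,200) if g[r,240,1]>80 and g[r+2,240,1]<50][0];b=[r for r in range(a+40,280) if g[r+2,240,2]-g[r,240,2]>20];print(s["position"],s["ft_force"],a,b)
b=b[0]+1
def q(t,x,y,z):return proj(c,P+f*(x*np.cos(t)+z*np.sin(t))+[0,0,-x*np.sin(t)+z*np.cos(t)]+l*y)
for th in(0,4,8,12,16,20,25):
    t=np.radians(th);r=least_squares(lambda p:[q(t,.099+p[0],.04,-.069+p[1])[1]-a,q(t,.061+p[0],.04,-.084+p[1])[1]-b],[0,0.02])
    px,pz=r.x;z=lambda x,zz:P[2]-(x+px)*np.sin(t)+(zz-.088+pz)*np.cos(t);print(th,r.x.round(4),"corner z",z(.061,0).round(4),z(-.061,0).round(4))
E
```

```text
time: 29.6
position: [0.572, 0.0095, 0.0629]
tool_rot: [2.242, 2.199, 0.001]
ft_force: [-2.7, -1.4, 13.3]
grip_width: 0.095
grip_force: 12.0
[0.57200438 0.00947829 0.06286589] [-2.68415862 -1.39150593 13.27252169] 120 [200, 201, 202]
0 [-0.0243  0.0246] corner z 0.0184 0.0184
4 [-0.0207  0.0225] corner z 0.0137 0.0222
8 [-0.0166  0.0216] corner z 0.01 0.027
12 [-0.0122  0.0221] corner z 0.0073 0.0327
16 [-0.0079  0.024 ] corner z 0.0057 0.0393
20 [-0.0037  0.0272] corner z 0.0052 0.0469
25 [0.0009 0.0331] corner z 0.006 0.0575
```

```bash
python3 inch.py '[0, 0, 0.002, 0, 0, 0, 0, 0.003, 0, 0, 0, 0, 0.003, 0, 0, 0, 0, 0.003, 0, 0]' 5; python3 inch.py '[0, 0, 0, 0, 0, 0, 0, 0, 0, 0, 0, 0, 0, 0, 0]' 3;python3 inch.py '[0, 0, -0.002, 0, 0.15, 0, 0, -0.004, 0, 0.25, 0, 0, -0.004, 0, 0.35, 0, 0, -0.004, 0, 0.4, 0, 0, -0.004, 0, 0.4, 0, 0, -0.03, 0, 0.4, 0, 0, -0.07, 0, 0.4, 0, 0, -0.11, 0, 0.4, 0, 0, -0.14, 0, 0.4, 0, 0, -0.14, 0, 0.4, 0, 0, -0.14, 0, 0.4]'
```

```text
time: 30.05
position: [0.5719, 0.0102, 0.0586]
tool_rot: [2.242, 2.2, 0.003]
ft_force: [-0.0, -0.2, 5.7]
grip_width: 0.099
grip_force: 5.0
time: 30.35
position: [0.5719, 0.0101, 0.0583]
tool_rot: [-2.243, -2.2, -0.003]
ft_force: [1.5, 2.1, 4.5]
grip_width: 0.097
grip_force: 3.0
time: 31.45
position: [0.5715, 0.0087, 0.1983]
tool_rot: [2.243, 2.198, 0.0]
ft_force: [-0.5, 0.6, -0.1]
grip_width: 0.401
grip_force: 0.0
```

```bash
python3 inch.py '[-0.03, 0, -0.02, 0, 0.4, -0.075, 0, -0.03, 0, 0.4, -0.12, 0, -0.03, 0, 0.4, -0.165, 0, -0.03, 0, 0.4, -0.21, 0, -0.03, 0, 0.4, -0.255, 0, -0.03, 0, 0.4, -0.29, 0, -0.03, 0, 0.4, -0.3, 0, -0.03, 0, 0.4, -0.3, 0, -0.03, 0, 0.4]'
python3 - <<'E'
from h import *
T=ctrl.get_image("top")[:,:,::-1].copy();S=ctrl.get_image("scene")[:,:,::-1].copy();cv2.imwrite("pics/tF.png",T);cv2.imwrite("pics/sF.png",S)
tc,sc=cam("top"),cam("scene")
h=cv2.cvtColor(T,cv2.COLOR_BGR2HSV);m=cv2.inRange(h,(0,0,60),(179,60,255));m[:235]=0;m[380:]=0;m[:,:225]=0;m[:,400:]=0
n,l,st,ce=cv2.connectedComponentsWithStats(m);i=1+st[1:,4].argmax();cc=np.argwhere(l==i)[:,::-1].astype(np.float32)
r=cv2.minAreaRect(cc);print("tray rect",r);print([atz(tc,p,.045).round(3)[:2].tolist() for p in cv2.boxPoints(r)])
x,y,w,hh,_=st[i];K=cv2.inRange(h,(10,90,40),(24,255,255));sub=K[y+4:y+hh-4,x+4:x+w-4]
n,_,s2,c2=cv2.connectedComponentsWithStats(sub);print("brass",[(int(s2[j][4]),(c2[j]+[x+4,y+4]).round().tolist(),atz(tc,c2[j]+[x+4,y+4],.018).round(3).tolist()) for j in range(1,n) if s2[j][4]>12])
m=cv2.inRange(h,(0,0,60),(179,50,255))[250:352,132:208];n,_,s2,c2=cv2.connectedComponentsWithStats(m);print("plugs",[(int(s2[j][4]),atz(tc,c2[j]+[132,250],.016).round(3).tolist()) for j in range(1,n) if s2[j][4]>30])
# scene: vertical edges of the tray: try fit of tilt with position free
def q(c,p):return proj(c,p).round().tolist()
for k,p in dict(lock=(0,0)).items():pass
T0=cv2.imread("pics/top0.png");d=cv2.absdiff(T0,T).max(2);print("lock/torch/file changed px",[(int((d[a:b,e:f]>60).sum())) for a,b,e,f in((170,225,268,352),(172,212,112,212),(182,206,402,524))])
g=h[245:365:7,245:385:7]
for r in g:print(" ".join(("G" if p[1]<50 else "k" if p[0]>17 else "b")+"%d"%(p[2]//26) for p in r))
E
```

```text
time: 32.35
position: [0.5638, -0.293, 0.2255]
tool_rot: [-2.245, -2.192, 0.002]
ft_force: [0.1, 0.6, -0.7]
grip_width: 0.398
grip_force: 0.0
tray rect ((318.22882080078125, 302.2996520996094), (125.18061828613281, 101.8346939086914), 4.698680400848389)
[[0.414, 0.115], [0.606, 0.103], [0.585, -0.136], [0.395, -0.116]]
brass [(139, [257.0, 269.0], [0.565, 0.111, 0.018]), (136, [357.0, 252.0], [0.598, -0.085, 0.018]), (480, [335.0, 297.0], [0.51, -0.041, 0.018]), (13, [324.0, 299.0], [0.507, -0.02, 0.018]), (161, [371.0, 342.0], [0.424, -0.108, 0.018]), (71, [271.0, 351.0], [0.407, 0.082, 0.018])]
plugs [(985, [0.49, 0.299, 0.016])]
lock/torch/file changed px [0, 0, 150]
b5 b5 b5 b5 b5 b5 b5 b5 b5 b5 b5 b5 b5 b5 b5 b5 b5 b5 b5 b5
b3 b5 b5 G9 G9 G9 G9 G9 G9 G9 G9 G9 k9 k9 b8 b7 b5 b5 b5 b5
b3 b5 b6 G9 G9 G9 G9 G9 G9 G5 G5 G5 G5 G4 G9 G9 G9 G9 k9 b5
b2 b5 b8 G9 G8 G7 G7 G7 G7 G6 G7 G9 G5 G5 G6 G6 G9 G9 G9 b2
b2 b4 k9 G9 G9 G8 G8 G9 G9 G9 G9 G9 G6 G6 G6 G6 G9 G9 G9 b2
b2 b4 G9 G9 G9 G8 G8 G9 G9 G9 G9 G9 k6 k6 G6 G6 G9 G9 G9 b2
b2 b5 G9 G9 G8 G8 G8 G9 G9 G9 G9 k9 k6 k6 k5 G6 G8 G9 G8 b2
b2 b5 G9 G9 G9 G8 G8 G9 G9 G9 G9 k9 k6 k6 k6 k6 G6 G6 G6 b2
b3 b5 G9 G9 G8 G8 G8 G9 G9 G9 G9 b7 k6 G6 k6 G6 G7 G9 G9 b2
b2 b5 G9 G9 G9 G8 G8 G9 G9 G9 G9 G9 k6 k6 G6 G6 G9 G9 G9 b2
b3 b5 G9 G9 G9 G8 G8 G9 G9 G9 G9 G9 k6 k6 G6 G6 G9 G9 G9 b3
b2 b5 G9 G9 G9 G8 G8 G9 G9 G9 G9 G9 G6 G6 G6 G6 G9 G9 G9 b3
b3 b6 G9 G9 G9 G9 G9 G9 G9 G6 G5 G5 G5 G5 G6 b8 G8 k8 G4 b5
b2 k9 G9 G9 G9 G9 G9 G9 G9 G9 G9 G9 G9 G9 G9 G9 G9 G9 b2 b5
b2 k9 G9 G9 G9 G9 G9 G9 G9 G9 G9 G9 G9 G9 G9 G9 G9 G9 b3 b5
b5 b6 b7 b9 k9 G9 G9 G9 G9 G9 G9 G9 G9 G9 G9 G9 G9 G9 b3 b5
b4 b5 b4 b4 b4 b4 b4 b4 b4 b4 b4 b4 b4 b5 b6 b7 b9 k9 b4 b4
b4 b4 b5 b5 b4 b4 b4 b4 b4 b4 b4 b4 b4 b4 b4 b4 b5 b5 b5 b5
```

Checks from the final images:
- **Tray:** on the board, with its centre about 10 mm off the board's middle.
- **Keys:** both in their own bay, around pixel (335,297) in the top view.
- **Plugs:** the two plugs form one merged patch inside the tin.
- **Lock case and torch:** no pixels changed. The small change near the file is probably the arm's shadow.
- **Gripper:** clear of everything.

I'm handing the job in.

```bash
python3 -c "
from bench import ctrl
print(ctrl.get_state()['time'],ctrl.close_job())"
```

```text
the job is handed in; nothing more can be done
32.45 None
```

I handed the job in at 32.45 s and got no verdict back: my last image checks showed the tray let go on the board about 10 mm off centre, both keys in their bay and both plugs in the tin, but I did not measure that the tray sits flat.

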